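# Rack the cap spanners and set out the filled sample bottles

### The job

Filling is finished, so clear the bench: first swing the drain rack's keeper bar fully open, hang every cap spanner by its eye on a peg of its own, pushed right down to the board, and only then swing the keeper bar shut past its detent so that they cannot come off. Stand each filled sample bottle upright on a ring mark of the black mat, one bottle to a mark and well centred. Leave the beaker and the amber jar where they are.

Things in the scene. Friction and masses are not known exactly. Their poses are not given: they have to be found in the camera images.
- rack: Grey sloping drain rack, fixed: board 218 mm long up the slope, 250 wide, 10 thick, rising at 35 degrees away from the robot, three pegs in a row across it. Origin on the bench, plumb below the foot of the middle peg; x level, towards the up-slope side; y along the pegs; z up. Slope direction here is (cos35, 0, sin35); board normal and pegs point along (-sin35, 0, cos35), leaning to the robot.
- peg_left (a point): Foot of the left (+y) peg on the board surface. Each peg is a straight steel pin square to the board, 9 mm diameter, 28 mm long; pegs 75 mm apart, feet 88 mm above the bench. From the peg row the board runs 125 mm down-slope and 93 mm up-slope; side cheeks at y = +-131 mm, 52 mm high, stand from 5 to 93 mm up-slope of it.
- peg_mid (a point): Foot of the middle peg, like peg_left.
- peg_right (a point): Foot of the right (-y) peg, like peg_left.
- keeper (a joint): Hinge angle of the keeper bar, rad: 0 = shut (crossbar right over the peg tips, its axis 42 mm above the board), grows as it lifts up and back, 2.15 = open stop, past upright. A stiff hinge (friction 0.11 Nm) holds it where it is left. A sprung plunger makes a detent: the bar clicks over it at about 0.12 rad (1 to 3 N extra at the crossbar) and then lies against the stop at 0.
- keeper_grip (a point): Middle of the keeper's crossbar, on its axis; moves with it. Steel bar along the rack's y, 10 mm thick (a black sleeve on the middle 60 mm looks 14), 236 mm long, arms at both ends to the hinge, 71 mm from the hinge axis. It turns easily between finger pads. When shut, fingertips reaching over 12 mm past the bar would meet the middle peg.
- keeper_hinge (a point): Middle of the keeper's hinge axis, which runs along the rack's y, 70 mm up-slope of the pegs and 30 mm above the board surface.
- spanner1: Cap spanner lying flat: black moulded handle 56 x 20 x 16 mm high, on one end (+x) a steel ring eye, on the other (-x) an open steel jaw 44 mm wide; 131 mm long, steel 6 mm thick, 120 g. Origin on the underside below the middle of the handle, near its centre of mass; x points along the spanner to the eye, z up out of its upper face. None if absent (two or three are present; all alike).
- eye1 (a point): Centre of the eye of spanner1 on its underside, 52 mm along x from the origin: hole 18 mm, ring 31 mm outside diameter, 6 mm thick. None if absent.
- spanner2: Another cap spanner like spanner1. None if absent.
- eye2 (a point): Centre of the eye of spanner2 on its underside, 52 mm along x from the origin: hole 18 mm, ring 31 mm outside diameter, 6 mm thick. None if absent.
- spanner3: Another cap spanner like spanner1. None if absent.
- eye3 (a point): Centre of the eye of spanner3 on its underside, 52 mm along x from the origin: hole 18 mm, ring 31 mm outside diameter, 6 mm thick. None if absent.
- bottle1: White closed sample bottle, standing: body 50 mm diameter up to 54 mm, then a cap 30 mm wide from 60 up to 78 mm, 120 g. Origin at the centre of its foot, z up. None if absent (two or three are present; all alike).
- bottle2: Another sample bottle like bottle1. None if absent.
- bottle3: Another sample bottle like bottle1. None if absent.
- mark_near (a point): Centre, on the mat's upper face (3 mm above the bench), of the ring mark at one end of the black rubber collection mat, 250 x 90 x 3 mm, fixed on the bench. Three white ring outlines, 60 mm outside diameter, 80 mm apart, lie in a row along the mat; this one is nearest the robot.
- mark_mid (a point): Centre of the middle ring.
- mark_far (a point): Centre of the ring at the far end, away from the robot.
- beaker_rim (a point): Bystander: centre of the rim of an empty glass beaker, 84 mm wide, 100 mm tall, beyond the rack, to its right. To be left where it is.
- jar: Bystander: small amber jar with a steel lid, 52 mm wide, 75 mm tall, beyond the bottles. To be left where it is.

How it is judged:
On the way, in this order (a step that is already met when the one before it is completed fails the run):
1. the keeper bar is swung open (beyond 1.8 rad) (value of joint keeper above 1.8 rad), for 0.2 s.
2. every spanner present hangs by its eye on a peg, down at the board, with the keeper still open ((distance between eye1 and peg_left below 0.011 m or distance between eye1 and peg_mid below 0.011 m or distance between eye1 and peg_right below 0.011 m) and (distance between eye2 and peg_left below 0.011 m or distance between eye2 and peg_mid below 0.011 m or distance between eye2 and peg_right below 0.011 m) and (distance between eye3 and peg_left below 0.011 m or distance between eye3 and peg_mid below 0.011 m or distance between eye3 and peg_right below 0.011 m) and value of joint keeper above 1.5 rad), for 0.3 s.
3. the keeper bar is shut in its detent (below 0.06 rad) (value of joint keeper below 0.06 rad), for 0.3 s.
At the end, for the whole second after the job is handed in: Keeper shut (below 0.06 rad); each spanner present hangs with its eye's centre within 11 mm of a peg's foot; each bottle present stands upright (within 0.1 rad) on the mat with its foot's centre within 15 mm of a mark's centre; all at rest (value of joint keeper below 0.06 rad and (distance between eye1 and peg_left below 0.011 m or distance between eye1 and peg_mid below 0.011 m or distance between eye1 and peg_right below 0.011 m) and (distance between eye2 and peg_left below 0.011 m or distance between eye2 and peg_mid below 0.011 m or distance between eye2 and peg_right below 0.011 m) and (distance between eye3 and peg_left below 0.011 m or distance between eye3 and peg_mid below 0.011 m or distance between eye3 and peg_right below 0.011 m) and linear speed of each of spanner1, spanner2, spanner3, bottle1, bottle2, bottle3 below 0.02 m/s and (horizontal distance between bottle1 and mark_near below 0.015 m or horizontal distance between bottle1 and mark_mid below 0.015 m or horizontal distance between bottle1 and mark_far below 0.015 m) and angle between each of bottle1, bottle2, bottle3's own z axis and vertical below 0.1 rad and height (world z) of each of bottle1, bottle2, bottle3 below 0.008 m and (horizontal distance between bottle2 and mark_near below 0.015 m or horizontal distance between bottle2 and mark_mid below 0.015 m or horizontal distance between bottle2 and mark_far below 0.015 m) and (horizontal distance between bottle3 and mark_near below 0.015 m or horizontal distance between bottle3 and mark_mid below 0.015 m or horizontal distance between bottle3 and mark_far below 0.015 m)); the robot touches nothing.
It fails at once if the beaker or the jar is shoved more than 30 mm (distance of any of beaker_rim, jar from where it was at the start of the episode above 0.03 m).
Of spanner1, spanner2, spanner3 only 2 to 3 are there at a start; the rules pass over those that are not, and their reading is None.
Of bottle1, bottle2, bottle3 only 2 to 3 are there at a start; the rules pass over those that are not, and their reading is None.
At some moment in a run one of spanner1, spanner2, spanner3 may be knocked a few centimetres aside while the robot is not near it.
It also fails if it takes over 210 s, if anything falls off the work surface, if the arm or the gripper's body presses on something with over 40 N, if the wrist force passes 120 N, or if a joint passes its speed limit or range.

### The arm

A 6-joint arm with a two-finger parallel gripper is mounted at the origin on the work surface. World frame = base frame: x ahead of the robot, y to its left, z up, the work surface at z = 0. Lengths are in m, angles in rad, forces in N, time in s.
With the tool pointing down it reaches from about 0.375 to 0.975 m from the base axis. Payload 3.8 kg.
Tool frame: the origin (TCP) lies at the very end of the fingers, on their centre line; the grasp point (between the pads) lies bot.hold_point_z behind it (bot.hold_point_z is the distance from the TCP to the grasp point, in m); z points along the fingers, y is the line along which they close (so a half turn about z gives the same grasp; the last joint's range is limited). The gripper opens to 85 mm and grips with 20 to 120 N. Pads are 22 mm wide; open, the fingers measure 114 mm over their backs; the gripper's body (76 mm by 85 mm) begins 54 mm behind the grasp point. The pads swing forward as they close: fully open they stand 13 mm farther back than shut.
Start: joints at [-1.142, 0.264, 1.604, -0, 1.274, -0.037], TCP at [0.303, -0.603, 0.231] pointing down, gripper open.
Joint ranges: [-2.63, 2.63], [-0.94, 2.18], [0.31, 2.57], [-1.31, 4.45], [0, 2.66], [-2.55, 2.55]. Speed limits (rad/s): [2.57, 2.57, 3.14, 3.14, 3.14, 3.14].

### API

Orientations are given as a rotation vector (axis times angle).
In Python, from workcell import bot gives the robot as it stands.
- The arm moves only by the shell command python3 jog.py 'ROWS' [OPENING] [FORCE]. ROWS is a JSON list of rows, 1 to 5 of them, each of 4 numbers: dx, dy, dz in m, then a turn about the tool's z in rad; each row shifts and turns the commanded pose from where the row before left it, along the tool's axes as they then stand; what a row does not reach is not made up. A row lasts 1/8 s, in which the tool goes at most 0.0625 m and 0.188 rad, less where a joint would pass 70% of its speed; a pose out of reach is approached as far as the arm can. OPENING is the opening from 0.0 (shut) to 1.0 (fully open), set as the command begins (- or left out keeps the last). The fingers move at their own pace and stop on an object; FORCE is the grip in N (left out, the last holds). Time passes only in rows, so rows that do not move let the fingers close. It prints the time, the measured TCP pose, the force, the opening and the grip force at its end.
- bot.read_state(): the state, without advancing time (a new reading comes with each control period).
- bot.read_camera(name): name is "scene" or "top"; returns the picture (384x512x3 uint8, red, green, blue); there is no depth.
- bot.camera_info(name): a dict with "intrinsics" (3x3 intrinsics, pixels), "k1" (the pictures are not rectified: a ray, as slopes to the right and down, at radius r is drawn at 1 + k1 r^2 times it, then the intrinsics apply), "extrinsics" (4x4, takes a point from camera to world coordinates). Camera axes: x right, y down, z forward; pixel columns grow to the right and rows downward; lengths in m; the calibration is good to about 2 mm. A picture is of the moment at which its call begins. camera_info takes no time and is no camera call.
- bot.finish_job(): hands the job in; it is judged then, once.
The state is a dict: "time": time; "q": joint angles; "joint_vel": joint speeds; "joint_torque": joint torques, N m; "tool_pos": TCP position; "tcp_rot": TCP orientation; "wrist_force": force on the tool from outside, world axes, zero at the start; "torque": the same for the moment, N m; "width": opening from 0.0 (shut) to 1.0 (fully open); "grip_force": force on a finger pad.
Only numpy, scipy, OpenCV 4.12 (cv2) and the standard library are available. Lean on these libraries where they do the work, as an engineer would, in place of code of your own. Each camera call takes 0.05 s, during which the arm holds its last target. There are 200 camera calls.

## Working session

There is one attempt and no reset: what is moved stays moved. The work goes in short steps, Python scripts to look and compute and a shell command to move; the robot and the scene stay as the last step left them, time stands still between calls to the robot, and variables do not carry over. Pictures are saved under pics/ and viewed, at most 14 in all, crops included, and the job is handed in when it is done.

```bash
ls; mkdir -p pics
cat > look.py <<'E'
import sys,cv2,numpy as np
from workcell import bot
def snap(cam,fn,crop=None,scale=1):
    im=bot.read_camera(cam)[:,:,::-1].copy(); cv2.imwrite(f'raw_{cam}.png',im)
    return im
E
python3 - <<'E'
from look import *
for c in ("scene","top"):
    im=snap(c,0); cv2.imwrite(f'pics/{c}0.png',cv2.resize(im,(800,600),interpolation=cv2.INTER_CUBIC))
    i=bot.camera_info(c); print(c,i)
print(bot.read_state(),bot.hold_point_z)
E
```

```text
jog.py
pics
workcell.py
scene {'intrinsics': array([[437.31376329,   0.        , 248.83630872],
       [  0.        , 437.31376329, 194.59345039],
       [  0.        ,   0.        ,   1.        ]]), 'k1': -0.05993636435353622, 'extrinsics': array([[ 0.81174248,  0.41314689, -0.41277571,  1.1088573 ],
       [ 0.58365594, -0.59869183,  0.54855614, -0.72337367],
       [-0.02049118, -0.68620532, -0.72711923,  0.98959334],
       [ 0.        ,  0.        ,  0.        ,  1.        ]])}
top {'intrinsics': array([[376.18193015,   0.        , 252.96908826],
       [  0.        , 376.18193015, 195.26879808],
       [  0.        ,   0.        ,   1.        ]]), 'k1': -0.10825286441137069, 'extrinsics': array([[ 1.38232364e-03, -9.81315781e-01,  1.92399133e-01,
         3.78669362e-01],
       [-9.99935775e-01,  8.07842635e-04,  1.13045395e-02,
        -3.98429459e-02],
       [-1.12487512e-02, -1.92402403e-01, -9.81251640e-01,
         1.31468581e+00],
       [ 0.00000000e+00,  0.00000000e+00,  0.00000000e+00,
         1.00000000e+00]])}
{'time': 0.1, 'q': array([-1.14190103e+00,  2.64720530e-01,  1.60526624e+00, -2.53386349e-05,
        1.27371912e+00, -3.69148106e-02]), 'joint_vel': array([ 1.37435006e-03, -1.75720313e-03, -2.64653377e-03,  6.21548169e-05,
        1.34253293e-03,  1.48722987e-03]), 'joint_torque': array([ 7.96000204e-04, -5.16706860e+01, -3.68589163e+01,  2.84287768e-05,
        6.28209280e-03, -2.03627941e-07]), 'tool_pos': array([ 0.30287229, -0.60247298,  0.2300422 ]), 'tcp_rot': array([-3.05475466e+00, -7.24629672e-01,  6.83292243e-04]), 'wrist_force': array([-0.39100861,  0.08457139,  0.3640246 ]), 'torque': array([ 0.03146603,  0.03338074, -0.01999414]), 'grip_force': 0.0, 'width': 0.9981792172741601} 0.0187
```

View pics/scene0.png

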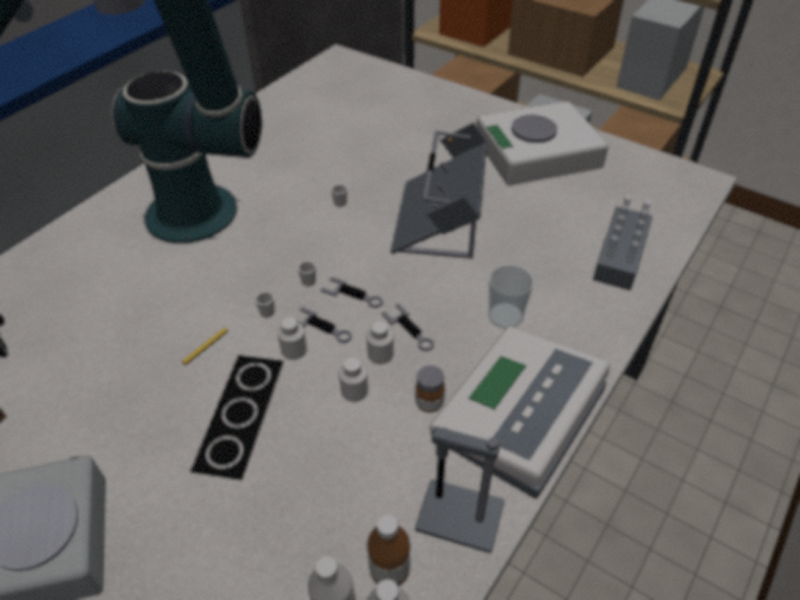

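View pics/top0.png

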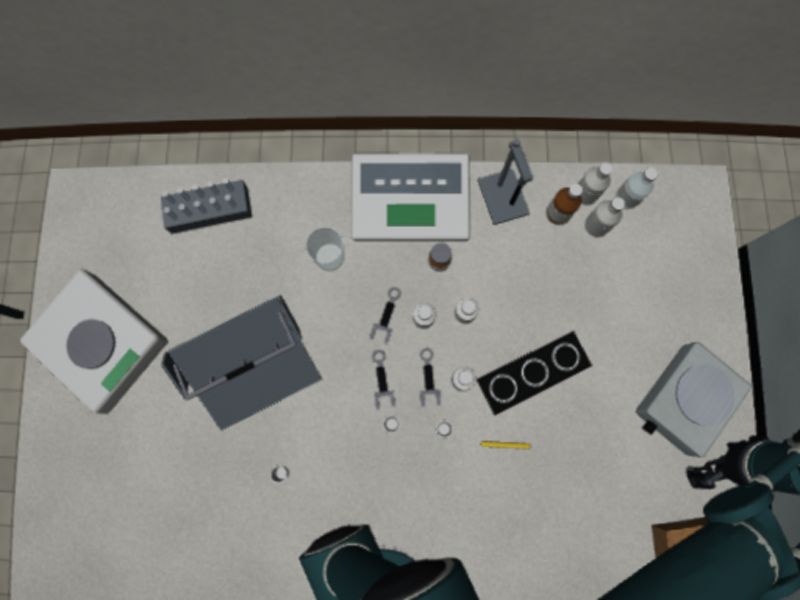

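The scene shows three spanners, three bottles, the rack on the left with its keeper nearly shut, and the mat on the right. Next I take enlarged crops with raw pixel ticks.

```bash
cat > look.py <<'E'
import sys,cv2,numpy as np
from scipy.optimize import least_squares
from scipy.spatial.transform import Rotation as R
from workcell import bot
I={c:bot.camera_info(c) for c in("scene","top")}
def snap(cam):
    im=bot.read_camera(cam)[:,:,::-1].copy(); cv2.imwrite(f'raw_{cam}.png',im); return im
def crop(im,x0,y0,x1,y1,s,step=10):
    o=cv2.resize(im[y0:y1,x0:x1],None,fx=s,fy=s,interpolation=cv2.INTER_CUBIC)
    o=cv2.convertScaleAbs(o,alpha=1.3,beta=10)
    for x in range(-(-x0//step)*step,x1,step):
        X=int((x-x0+.5)*s); cv2.line(o,(X,0),(X,6),(0,0,255),1); cv2.putText(o,str(x),(X-10,16),0,.35,(0,0,255),1)
    for y in range(-(-y0//step)*step,y1,step):
        Y=int((y-y0+.5)*s); cv2.line(o,(0,Y),(6,Y),(0,0,255),1); cv2.putText(o,str(y),(8,Y+4),0,.35,(0,0,255),1)
    return o
def proj(cam,P):
    i=I[cam];E=i["extrinsics"];K=i["intrinsics"]
    p=(np.atleast_2d(P)-E[:3,3])@E[:3,:3]; s=p[:,:2]/p[:,2:]
    s=s*(1+i["k1"]*(s**2).sum(1,keepdims=True))
    return s*[K[0,0],K[1,1]]+[K[0,2],K[1,2]]
def ray(cam,uv):
    i=I[cam];K=i["intrinsics"];d=(np.array(uv,float)-[K[0,2],K[1,2]])/[K[0,0],K[1,1]];s=d.copy()
    for _ in range(20): s=d/(1+i["k1"]*(s@s))
    E=i["extrinsics"]; return E[:3,3],E[:3,:3]@np.r_[s,1]
def atz(cam,uv,z):
    o,d=ray(cam,uv); return o+d*(z-o[2])/d[2]
def tri(uvt,uvs):
    f=lambda P:np.r_[(proj("top",P)[0]-uvt),(proj("scene",P)[0]-uvs)]
    r=least_squares(f,atz("top",uvt,0.05)); return r.x,np.abs(r.fun).max()
E
python3 - <<'E'
from look import *
t=cv2.imread('raw_top.png');s=cv2.imread('raw_scene.png')
cv2.imwrite('pics/c1.png',crop(t,100,185,210,277,6.5)[:598])
cv2.imwrite('pics/c2.png',crop(t,230,178,385,270,5.1))
cv2.imwrite('pics/c3.png',crop(s,120,165,285,310,4.1))
cv2.imwrite('pics/c4.png',crop(s,245,80,345,170,6.5))
E
```

```text
(no output)
```

View pics/c1.png

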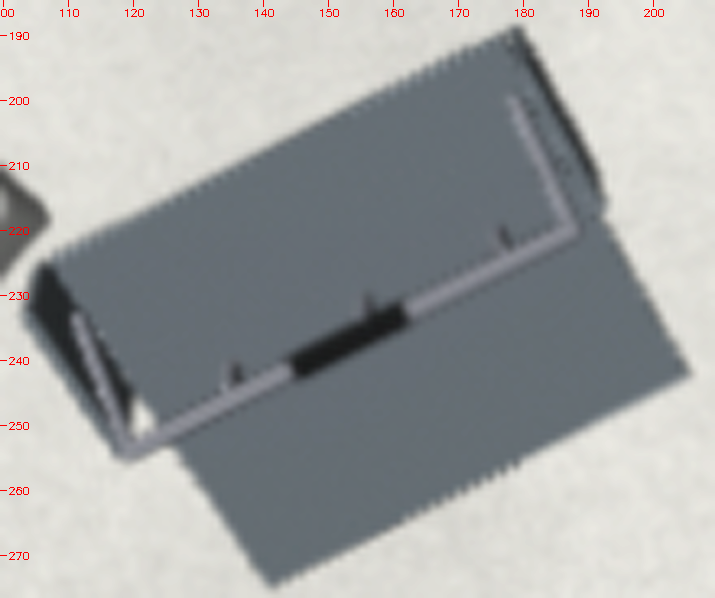

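View pics/c2.png

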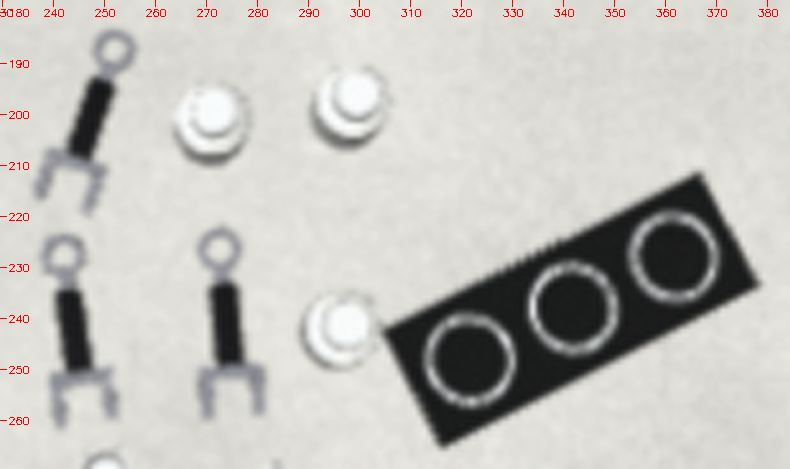

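View pics/c3.png

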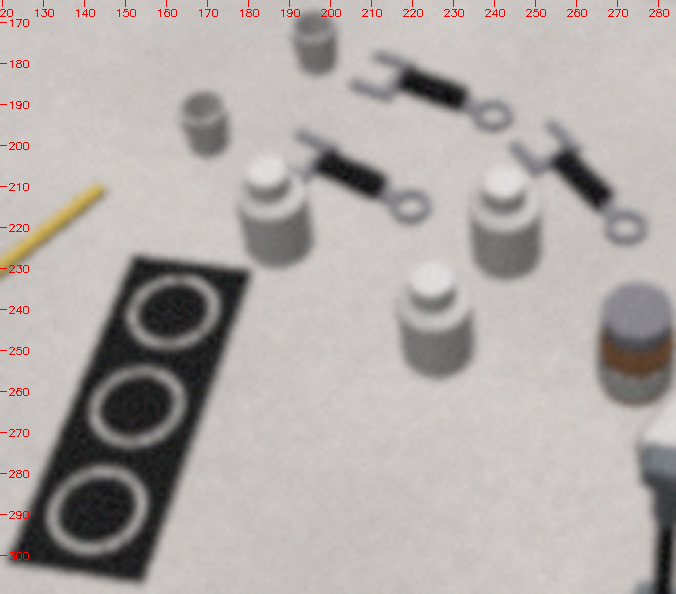

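View pics/c4.png

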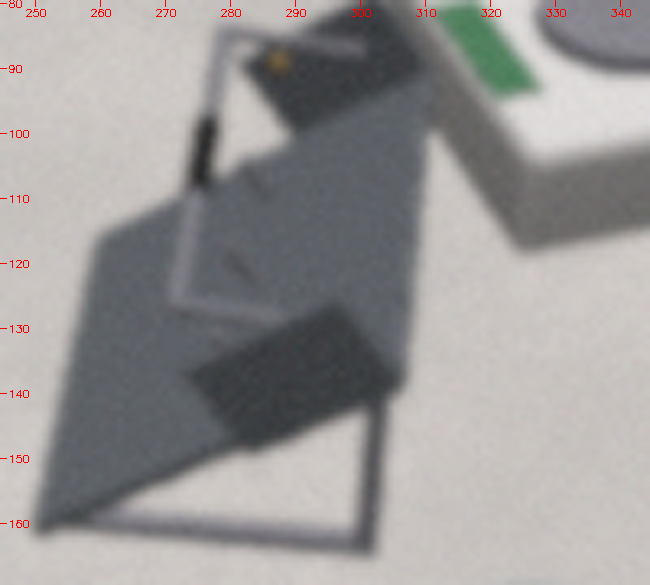

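Crops: keeper crossbar runs top (119.2,254.5)→(187.5,220.2), and scene (278.5,84.9)→(272.2,125.7). Spanner eyes in top are at about (252,187), (242,228) and (272.5,226). Bottle caps are at (271,199.5), (299.5,196) and (298,241), and ring marks at (321.5,248), (342,238) and (361.7,227.7).

```bash
cat > fit.py <<'E'
from look import *
c=np.cos(np.radians(35));s_=np.sin(np.radians(35))
u=np.array([c,0,s_]);n=np.array([-s_,0,c]);Y=np.array([0,1,0]);F=np.array([0,0,.088])
def barpt(k,y=0):  # hinge 70 up,30 above; bar at k=0: slope 0, normal 42 => vector (-70,12)
    a=np.array([-.070,.012]); # rotate lifting up and back
    v=np.array([a[0]*np.cos(k)+a[1]*np.sin(k), a[1]*np.cos(k)-a[0]*np.sin(k)])
    return F+u*(.070+v[0])+n*(.030+v[1])+Y*y
def brd(a,y,h=0): return F+u*a+n*h+Y*y
def W(p,P): 
    x,y,z,yaw=p[:4]; return R.from_euler('z',yaw).apply(P)+[x,y,z]
E
python3 - <<'E'
from fit import *
T=lambda X,Y_:(X/6.5+99.5,Y_/6.5+184.5)
S=lambda X,Y_:(X/6.5+244.5,Y_/6.5+79.5)
obs=[('top',T(690,373),lambda k:brd(-.125,-.125)),('top',T(272,583),lambda k:brd(-.125,.125)),
('top',T(350,341),lambda k:barpt(k)),('top',T(570,233),lambda k:barpt(k,-.118)),('top',T(130,452),lambda k:barpt(k,.118)),
('scene',S(41,522),lambda k:brd(-.125,-.125)),('scene',S(100,237),lambda k:brd(-.125,.125)),
('scene',S(203,154),lambda k:barpt(k)),('scene',S(223,38),lambda k:barpt(k,.118)),('scene',S(178,300),lambda k:barpt(k,-.118)),
('scene',S(242,268),lambda k:brd(0,0,.014)),('scene',S(257,176),lambda k:brd(0,.075,.014)),
('scene',S(404,383),lambda k:brd(.093,-.125)),('scene',S(432,92),lambda k:brd(.093,.125))]
f=lambda p:np.concatenate([proj(cm,W(p,g(p[4])))[0]-uv for cm,uv,g in obs])
r=least_squares(f,[.6,.3,0,.4,.3],loss='soft_l1',f_scale=.7);print(r.x.round(4));print(r.fun.reshape(-1,2).round(1).tolist())
p=r.x
print('bar',W(p,barpt(p[4])),'pegs',[W(p,brd(0,y)).round(4).tolist() for y in(.075,0,-.075)])
np.save('rack.npy',p)
T=lambda q:(q[0]/5.1+229.5,q[1]/5.1+177.5)
S=lambda q:(q[0]/4.1+119.5,q[1]/4.1+164.5)
for nm,a,b in [('A eye',(114,50),(625,228)),('A h',(91.5,117.5),(583,180)),('B eye',(64,256),(492,117)),('B h',(72.5,330),(432,90)),('C eye',(219,249),(409,206)),('C h',(226.5,324),(350,174)),
 ('b1',(213,112),(504,180)),('b2',(357,95),(433,277)),('b3',(348,323),(268,170)),('near',(469,360),(172,311)),('mid',(573,308),(137,406)),('far',(674,256),(97,510))]:
    P,e=tri(T(a),S(b)); print(nm,P.round(4),e.round(2), 'topz0.006',atz('top',T(a),.006).round(4)[:2],atz('scene',S(b),.006).round(4)[:2])
E
```

```text
[ 0.5011  0.2962 -0.0045  0.4729  0.5887]
[[0.1, 0.9], [-0.3, 1.2], [-0.0, -0.1], [0.2, -0.6], [-0.1, -0.2], [-1.4, 1.5], [-0.5, 0.3], [0.5, 0.9], [1.0, -1.0], [0.2, 0.7], [0.6, -0.3], [0.4, 0.8], [-0.4, -2.3], [-0.5, -2.9]]
bar [0.47425733 0.28247394 0.15868736] pegs [[0.4669, 0.363, 0.0835], [0.5011, 0.2962, 0.0835], [0.5352, 0.2294, 0.0835]]
A eye [ 6.643e-01 -2.160e-02  5.000e-04] 0.32 topz0.006 [ 0.6642 -0.0208] [ 0.6662 -0.0263]
A h [ 0.6159 -0.0056  0.0063] 0.11 topz0.006 [ 0.6163 -0.0052] [ 0.6155 -0.0057]
B eye [5.198e-01 1.260e-02 1.000e-04] 0.28 topz0.006 [0.52   0.0132] [0.5227 0.0076]
B h [0.4682 0.0059 0.0055] 0.45 topz0.006 [0.4694 0.0071] [0.4676 0.0044]
C eye [ 0.5242 -0.0942  0.0013] 0.38 topz0.006 [ 0.5248 -0.0929] [ 0.5262 -0.0981]
C h [ 0.4725 -0.0985  0.0072] 0.34 topz0.006 [ 0.4735 -0.0976] [ 0.471  -0.0985]
b1 [ 0.6068 -0.0872  0.0762] 0.13 topz0.006 [ 0.6201 -0.0895] [ 0.5679 -0.0386]
b2 [ 0.6184 -0.1816  0.0763] 0.01 topz0.006 [ 0.632  -0.1897] [ 0.5807 -0.1399]
b3 [ 0.4686 -0.173   0.0773] 0.11 topz0.006 [ 0.4741 -0.1803] [ 0.4183 -0.1302]
near [ 0.448  -0.2642  0.0011] 0.36 topz0.006 [ 0.4487 -0.2622] [ 0.4505 -0.2672]
mid [ 0.4835 -0.3364  0.0012] 0.17 topz0.006 [ 0.4837 -0.3347] [ 0.4862 -0.3386]
far [ 0.5187 -0.4089  0.001 ] 0.31 topz0.006 [ 0.519  -0.4064] [ 0.5211 -0.4109]
```

```bash
cat > to.py <<'E'
# usage: to.py x y z thetadeg(world angle of tool y, mod 180) -> turn, then shift in the tool axes after the turn
import sys; from look import *
def plan(x,y,z,th):
    s=bot.read_state(); M=R.from_rotvec(s['tcp_rot']).as_matrix()
    cur=np.arctan2(M[1,1],M[0,1]); best=None
    for t in (th,th+180,th-180):
        d=(np.radians(t)-cur+np.pi)%(2*np.pi)-np.pi
        if best is None or abs(d)<abs(best): best=d
    M2=R.from_euler('z',best).as_matrix()@M
    d=np.array([x,y,z])-s['tool_pos']
    print('t%.1f'%s['time'],'pos',s['tool_pos'].round(4),'th %.1f'%np.degrees(cur),'q',s['q'].round(2),'F',s['wrist_force'].round(1),'| TURN %.3f SHIFT after turn'%-best,(M2.T@d).round(4),'xaxis',M2[:2,0].round(3),'zaxis',M[:,2].round(3))
if __name__=='__main__': plan(*map(float,sys.argv[1:5]))
E
python3 - <<'E'
from fit import *
T=lambda X,Y_:(X/6.5+99.5,Y_/6.5+184.5)
S=lambda X,Y_:(X/6.5+244.5,Y_/6.5+79.5)
obs=[('top',T(690,373),lambda k:brd(-.125,-.125)),('top',T(272,583),lambda k:brd(-.125,.125)),
('top',T(350,341),lambda k:barpt(k)),('top',T(570,233),lambda k:barpt(k,-.118)),('top',T(130,452),lambda k:barpt(k,.118)),
('scene',S(41,522),lambda k:brd(-.125,-.125)),('scene',S(100,237),lambda k:brd(-.125,.125)),
('scene',S(203,154),lambda k:barpt(k)),('scene',S(223,38),lambda k:barpt(k,.118)),('scene',S(178,300),lambda k:barpt(k,-.118)),
('scene',S(242,268),lambda k:brd(0,0,.014)),('scene',S(257,176),lambda k:brd(0,.075,.014))]
for fz in (1,0):
    g0=lambda p:np.r_[p[:2],p[2]*fz,p[3:]]
    f=lambda p:np.concatenate([proj(cm,W(g0(p),g(p[4])))[0]-uv for cm,uv,g in obs])
    r=least_squares(f,[.6,.3,0,.4,.3],loss='soft_l1',f_scale=.7);p=g0(r.x);print(p.round(4),r.cost,r.fun.reshape(-1,2).round(1).tolist())
    print('bar',W(p,barpt(p[4])))
np.save('rack.npy',p)
for k in(p[4],.8,1.2,1.6,2.15): print(k,W(p,barpt(k)).round(4))
E
python3 to.py 0.474 0.283 0.26 27
```

```text
[ 0.5008  0.296  -0.0017  0.478   0.5645] 3.8571827697961267 [[0.1, 0.6], [-0.3, 1.3], [0.0, -0.1], [0.2, -0.7], [-0.0, 0.1], [-1.4, 1.0], [-0.7, -0.3], [0.3, 0.7], [0.7, -1.3], [0.2, 0.5], [0.5, -1.0], [0.2, 0.1]]
bar [0.47388341 0.28200957 0.15979035]
[ 0.5011  0.2956 -0.      0.4784  0.5506] 3.9821321261581515 [[0.2, 0.5], [-0.3, 1.3], [0.1, -0.1], [0.3, -0.8], [0.1, 0.0], [-1.4, 0.8], [-0.7, -0.5], [0.3, 0.6], [0.7, -1.4], [0.2, 0.4], [0.5, -1.3], [0.2, -0.2]]
bar [0.47407067 0.28153605 0.16048643]
0.5505903661324247 [0.4741 0.2815 0.1605]
0.8 [0.4777 0.2834 0.1777]
1.2 [0.491  0.2903 0.2016]
1.6 [0.5115 0.3009 0.2178]
2.15 [0.5454 0.3185 0.2231]
t0.1 pos [ 0.3029 -0.6025  0.23  ] th -63.3 q [-1.14  0.26  1.61 -0.    1.27 -0.04] F [-0.4  0.1  0.4] | TURN 1.565 SHIFT after turn [-0.7113 -0.5545 -0.0288] xaxis [ 0.454 -0.891] zaxis [-0.001  0.002 -1.   ]
```

```bash
J="python3 jog.py"
python3 jog.py '[[0,0,0,0.174],[0,0,0,0.174],[0,0,0,0.174],[0,0,0,0.174],[0,0,0,0.174]]' 0.6 30
python3 jog.py '[[0,0,0,0.174],[0,0,0,0.174],[0,0,0,0.174],[0,0,0,0.174]]'
python3 jog.py '[[-0.045,-0.035,-0.004,0],[-0.045,-0.035,-0.004,0],[-0.045,-0.035,-0.004,0],[-0.045,-0.035,-0.004,0],[-0.045,-0.035,-0.004,0]]'
python3 jog.py '[[-0.045,-0.035,-0.003,0],[-0.045,-0.035,-0.003,0],[-0.045,-0.035,0,0],[-0.045,-0.035,0,0],[-0.045,-0.035,0,0]]'
python3 jog.py '[[-0.045,-0.035,0,0],[-0.045,-0.035,0,0],[-0.045,-0.035,0,0],[-0.045,-0.035,0,0]]'
python3 to.py 0.4741 0.2815 0.2 27.4
```

```text
time: 0.72
tool_pos: [0.303, -0.6027, 0.2305]
tcp_rot: [-3.075, 0.639, 0.001]
wrist_force: [0.6, 0.4, 0.6]
width: 0.598
grip_force: 0.0
time: 1.23
tool_pos: [0.303, -0.6027, 0.2305]
tcp_rot: [-2.673, 1.65, 0.002]
wrist_force: [0.2, 0.0, 0.9]
width: 0.599
grip_force: 0.0
time: 1.85
tool_pos: [0.357, -0.3212, 0.2509]
tcp_rot: [-2.677, 1.643, 0.001]
wrist_force: [-0.3, 0.2, 0.6]
width: 0.599
grip_force: 0.0
time: 2.48
tool_pos: [0.4108, -0.0415, 0.2571]
tcp_rot: [-2.678, 1.643, -0.0]
wrist_force: [1.3, 0.3, -0.3]
width: 0.602
grip_force: 0.0
time: 2.98
tool_pos: [0.444, 0.0849, 0.2595]
tcp_rot: [-2.674, 1.422, 0.085]
wrist_force: [-0.0, 0.3, 0.8]
width: 0.599
grip_force: 0.0
t3.0 pos [0.444  0.0849 0.2595] th -146.2 q [ 0.04 -0.2   2.04  0.13  1.3   2.55] F [-0.   0.3  0.8] | TURN 0.111 SHIFT after turn [-0.1529 -0.1126  0.0839] xaxis [ 0.464 -0.88 ] zaxis [ 0.003  0.125 -0.992]
```

```bash
python3 jog.py '[[0,0,0,-0.18],[0,0,0,-0.18],[0,0,0,-0.18],[0,0,0,-0.18],[0,0,0,-0.18]]'
python3 jog.py '[[0,0,0,-0.18],[0,0,0,-0.18],[0,0,0,-0.18],[0,0,0,-0.18],[0,0,0,-0.18]]'
python3 jog.py '[[0,0,0,-0.18],[0,0,0,-0.18],[0,0,0,-0.18],[0,0,0,-0.18],[0,0,0,-0.18]]'
python3 to.py 0.4741 0.2815 0.2 27.4
```

```text
time: 3.6
tool_pos: [0.4438, 0.0838, 0.2595]
tcp_rot: [-3.015, 0.11, 0.002]
wrist_force: [1.4, 0.0, -0.3]
width: 0.601
grip_force: 0.0
time: 4.22
tool_pos: [0.4438, 0.0837, 0.2595]
tcp_rot: [-2.773, -1.217, -0.08]
wrist_force: [0.2, 0.1, 0.4]
width: 0.602
grip_force: 0.0
time: 4.85
tool_pos: [0.4438, 0.0837, 0.2595]
tcp_rot: [-1.988, -2.326, -0.148]
wrist_force: [-0.0, -0.1, -0.2]
width: 0.599
grip_force: 0.0
t4.8 pos [0.4438 0.0837 0.2595] th 8.9 q [ 0.04 -0.2   2.04  0.13  1.3  -0.15] F [-0.  -0.1 -0.2] | TURN -0.324 SHIFT after turn [0.1529 0.1166 0.0813] xaxis [-0.459  0.88 ] zaxis [ 0.003  0.124 -0.992]
```

```bash
python3 jog.py '[[0,0,0,-0.18],[0,0,0,-0.18],[0,0,0,-0.18],[0,0,0,-0.18],[0,0,0,-0.18]]'|grep rot
python3 jog.py '[[0,0,0,-0.18],[0,0,0,-0.18],[0,0,0,-0.18],[0,0,0,-0.18],[0,0,0,-0.18]]'|grep rot
python3 jog.py '[[0,0,0,-0.18],[0,0,0,-0.18],[0,0,0,-0.18],[0,0,0,-0.1]]' |grep rot
python3 to.py 0.4741 0.2815 0.2 27.4
python3 jog.py '[[0,0,0,-0.1],[0,0,0,0]]'|grep rot
python3 to.py 0.4741 0.2815 0.2 27.4
```

```text
tcp_rot: [-0.791, -3.005, -0.188]
tcp_rot: [-0.595, 3.052, 0.189]
tcp_rot: [-1.49, 2.695, 0.151]
t6.6 pos [0.4432 0.0909 0.2602] th 148.1 q [ 0.06 -0.2   2.03  0.12  1.3  -2.55] F [0.7 0.  0.1] | TURN -1.036 SHIFT after turn [-0.149  -0.1184  0.0685] xaxis [ 0.453 -0.886] zaxis [ 0.004  0.114 -0.994]
tcp_rot: [-1.595, 2.643, 0.111]
t6.8 pos [0.4402 0.1124 0.2622] th 152.3 q [ 0.13 -0.2   2.03  0.09  1.3  -2.55] F [ 0.  -0.8 -0.9] | TURN -0.962 SHIFT after turn [-0.1293 -0.11    0.0692] xaxis [ 0.456 -0.886] zaxis [ 0.008  0.088 -0.996]
```

```bash
python3 jog.py '[[0,0,0,-0.1],[0,0,0,-0.1],[0,0,0,0]]'|grep rot
python3 to.py 0.4741 0.2815 0.2 27.4
```

```text
tcp_rot: [-1.794, 2.532, 0.028]
t7.2 pos [0.4308 0.1516 0.2638] th 160.6 q [ 0.26 -0.2   2.02  0.03  1.29 -2.55] F [0.3 0.6 0.2] | TURN -0.816 SHIFT after turn [-0.0927 -0.0978  0.0684] xaxis [ 0.46  -0.887] zaxis [ 0.021  0.037 -0.999]
```

```bash
python3 jog.py '[[0,0,0,-0.06],[0,0,0,-0.03],[0,0,0,0]]'|grep rot
python3 to.py 0.4741 0.2815 0.2 27.4
```

```text
tcp_rot: [-1.88, 2.478, -0.009]
t7.6 pos [0.4257 0.1682 0.2641] th 164.3 q [ 0.32 -0.2   2.02  0.    1.29 -2.55] F [ 0.2 -0.1 -0.1] | TURN -0.752 SHIFT after turn [-0.0769 -0.0936  0.0679] xaxis [ 0.461 -0.887] zaxis [ 0.028  0.014 -1.   ]
```

```bash
python3 jog.py '[[0,0,0,0.18],[0,0,0,0.18],[0,0,0,0.18],[0,0,0,0.18],[0,0,0,0.18]]'|grep rot
python3 jog.py '[[0,0,0,0.18],[0,0,0,0.18],[0,0,0,0.18],[0,0,0,0.18],[0,0,0,0.18]]'|grep rot
python3 jog.py '[[0,0,0,0.18],[0,0,0,0.18],[0,0,0,0.18],[0,0,0,0.05]]'|grep rot
python3 to.py 0.4741 0.2815 0.2 27.4
```

```text
tcp_rot: [-0.604, 3.052, 0.013]
tcp_rot: [0.785, 3.017, 0.033]
tcp_rot: [1.628, 2.667, 0.042]
t9.3 pos [0.4259 0.1678 0.2642] th 27.2 q [ 0.32 -0.2   2.02  0.    1.29 -0.16] F [-0.5 -0.   0.1] | TURN -0.003 SHIFT after turn [0.0788 0.093  0.0671] xaxis [-0.46   0.888] zaxis [ 0.028  0.014 -0.999]
```

```bash
python3 jog.py '[[0.0394,0.0465,0,0],[0.0394,0.0465,0,0],[0,0,0.058,0],[0,0,0.059,0],[0,0,0,0]]' 0.6 40
python3 to.py 0.4741 0.2815 0.148 27.4
python3 - <<'E'
from look import *
t=snap('top');s=snap('scene')
cv2.imwrite('pics/k1.png',np.hstack([crop(t,100,185,200,270,3.9),crop(s,245,50,345,150,3.9)[:331]]))
E
```

```text
time: 9.98
tool_pos: [0.4712, 0.2801, 0.1445]
tcp_rot: [1.627, 2.675, 0.025]
wrist_force: [-1.0, -0.0, 0.5]
width: 0.599
grip_force: 0.0
t10.0 pos [0.4712 0.2801 0.1445] th 27.4 q [ 0.49  0.08  1.98 -0.    1.06  0.01] F [-1.  -0.   0.5] | TURN -0.000 SHIFT after turn [-0.0001  0.0033 -0.0035] xaxis [-0.46   0.888] zaxis [ 0.017  0.008 -1.   ]Traceback (most recent call last):
  File "<stdin>", line 3, in <module>
    return _nx.concatenate(arrs, 1, dtype=dtype, casting=casting)
           ~~~~~~~~~~~~~~~^^^^^^^^^^^^^^^^^^^^^^^^^^^^^^^^^^^^^^^
ValueError: all the input array dimensions except for the concatenation axis must match exactly, but along dimension 0, the array at index 0 has size 332 and the array at index 1 has size 331
```

```bash
python3 jog.py '[[0,0.003,-0.003,0],[0,0,0,0],[0,0,0,0],[0,0,0,0],[0,0,0,0]]' 0 30
python3 - <<'E'
from fit import *
p=np.load('rack.npy');s=bot.read_state();print(s['tool_pos'],s['tcp_rot'],s['width'],s['grip_force'])
# arc increments in tool axes: y=rack x, z=down
k0=p[4]; P=[barpt(k) for k in np.r_[k0,np.arange(.75,2.2,.14)]]
for a,b in zip(P,P[1:]): d=b-a; print((d[0]).round(4),(-d[2]).round(4))
E
```

```text
time: 10.7
tool_pos: [0.4741, 0.2821, 0.1533]
tcp_rot: [1.625, 2.674, 0.03]
wrist_force: [-8.8, -6.5, 2.4]
width: 0.094
grip_force: 30.7
[0.47406045 0.28209018 0.15329042] [1.62460099 2.67411293 0.03009348] 0.09444323425344639 30.738877952098846
0.0029 -0.0138
0.0037 -0.0092
0.0049 -0.0086
0.0061 -0.0079
0.0071 -0.0069
0.008 -0.0059
0.0088 -0.0047
0.0093 -0.0034
0.0097 -0.0021
0.0099 -0.0007
0.0099 0.0007
```

```bash
python3 jog.py '[[0,0.003,-0.013,0],[0,0.004,-0.009,0],[0,0.005,-0.0086,0],[0,0,0,0]]' - 40
python3 jog.py '[[0,0.006,-0.008,0],[0,0.007,-0.007,0],[0,0.008,-0.006,0],[0,0,0,0]]'
python3 jog.py '[[0,0.0085,-0.005,0],[0,0.0095,-0.0035,0],[0,0.0097,-0.002,0],[0,0,0,0]]'
python3 jog.py '[[0,0.0099,-0.0007,0],[0,0.0099,0.0007,0],[0,0,0,0]]'
python3 - <<'E'
from look import *
t=snap('top');s=snap('scene')
cv2.imwrite('pics/k1.png',np.hstack([crop(t,100,170,200,270,4),crop(s,245,50,345,150,4)]))
E
```

```text
time: 11.2
tool_pos: [0.4811, 0.2857, 0.1842]
tcp_rot: [1.626, 2.677, 0.02]
wrist_force: [-18.6, -10.4, 8.7]
width: 0.089
grip_force: 39.5
time: 11.7
tool_pos: [0.5015, 0.2961, 0.2118]
tcp_rot: [1.624, 2.674, 0.029]
wrist_force: [-22.6, -14.0, 32.6]
width: 0.088
grip_force: 41.0
time: 12.2
tool_pos: [0.5357, 0.3139, 0.2283]
tcp_rot: [1.617, 2.662, 0.066]
wrist_force: [-1.0, -1.5, 21.0]
width: -0.001
grip_force: 10.9
time: 12.58
tool_pos: [0.5496, 0.3211, 0.2277]
tcp_rot: [1.62, 2.666, 0.052]
wrist_force: [-8.9, -6.7, 24.0]
width: -0.001
grip_force: 12.5
```

View pics/k1.png

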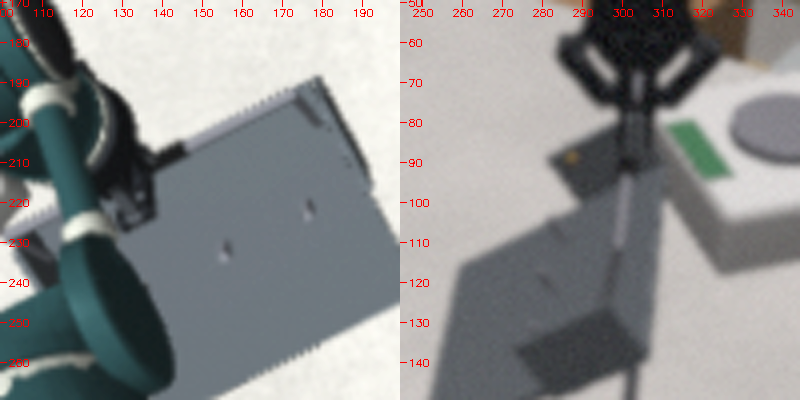

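The bar slipped out of the grip near the end of the arc. It now lies along the board's upper edge, with its right end at top (177,194). I estimate its angle next.

```bash
python3 - <<'E'
from fit import *
p=np.load('rack.npy')
for k in (1.4,1.6,1.8,2,2.15): print(k,proj('top',W(p,barpt(k,-.118))).round(1),proj('top',W(p,barpt(k,-.03))).round(1),proj('scene',W(p,barpt(k,-.118))).round(1),W(p,barpt(k)).round(3))
E
python3 to.py 0.5454 .3185 .26 27.4
```

```text
1.4 [[180.1 208.5]] [[153.8 221.9]] [[282.4 113.3]] [0.501 0.295 0.211]
1.6 [[177.9 204.5]] [[151.4 218. ]] [[286.6 111.6]] [0.512 0.301 0.218]
1.8 [[175.7 200.3]] [[149.2 213.7]] [[291.2 110.8]] [0.523 0.307 0.222]
2 [[173.6 196.1]] [[147.1 209.5]] [[296.1 110.7]] [0.536 0.314 0.224]
2.15 [[172.2 193. ]] [[145.7 206.4]] [[299.7 111.1]] [0.545 0.319 0.223]
t12.7 pos [0.5495 0.3211 0.2277] th 27.4 q [ 0.49  0.17  1.73 -0.    1.21  0.01] F [-8.8 -6.1 24.3] | TURN 0.001 SHIFT after turn [-0.0004 -0.0036 -0.0324] xaxis [-0.46   0.888] zaxis [ 0.036  0.018 -0.999]
```

The keeper is open at about 2.1 rad. Next I go to spanner B.

```bash
python3 jog.py '[[0,0,-0.04,0],[0,0,-0.03,-0.175],[0,0,0,-0.175],[0,0,0,-0.175],[0,0,0,-0.175]]' 0.6 40
python3 jog.py '[[0,0,0,-0.175],[0,0,0,-0.175],[0,0,0,-0.165]]'
python3 to.py 0.470 .004 .06 97
```

```text
time: 13.3
tool_pos: [0.5462, 0.3198, 0.2908]
tcp_rot: [0.597, 3.055, 0.035]
wrist_force: [0.7, -1.1, 0.6]
width: 0.599
grip_force: 0.0
time: 13.68
tool_pos: [0.5461, 0.3198, 0.2906]
tcp_rot: [-0.2, 3.102, 0.022]
wrist_force: [-0.8, -0.3, -1.1]
width: 0.598
grip_force: 0.0
t13.7 pos [0.5461 0.3198 0.2906] th 97.4 q [ 0.49  0.13  1.65 -0.    1.32 -1.21] F [-0.8 -0.3 -1.1] | TURN 0.007 SHIFT after turn [ 0.1216 -0.3069  0.2229] xaxis [-0.992 -0.121] zaxis [ 0.032  0.016 -0.999]
```

```bash
python3 jog.py '[[0.02,-0.051,0,0],[0.02,-0.051,0,0],[0.02,-0.051,0.03,0],[0.02,-0.051,0.03,0],[0.02,-0.051,0.03,0]]'>/dev/null
python3 jog.py '[[0.021,-0.052,0.03,0],[0,0,0.05,0],[0,0,0.05,0],[0,0,0,0]]'
python3 to.py 0.470 .004 .004 97
python3 - <<'E'
from look import *
t=snap('top');s=snap('scene')
cv2.imwrite('pics/b1.png',np.hstack([crop(t,225,175,325,275,4),crop(s,160,140,260,240,4)]))
E
```

```text
time: 14.8
tool_pos: [0.4669, 0.004, 0.0596]
tcp_rot: [-0.191, 3.113, 0.021]
wrist_force: [0.4, 0.1, 0.5]
width: 0.603
grip_force: 0.0
t14.8 pos [0.4669 0.004  0.0596] th 97.0 q [-0.06  0.04  2.21  0.02  0.87 -1.76] F [0.4 0.1 0.5] | TURN 0.001 SHIFT after turn [-0.0018 -0.001   0.0557] xaxis [-0.992 -0.122] zaxis [ 0.022  0.015 -1.   ]
```

View pics/b1.png

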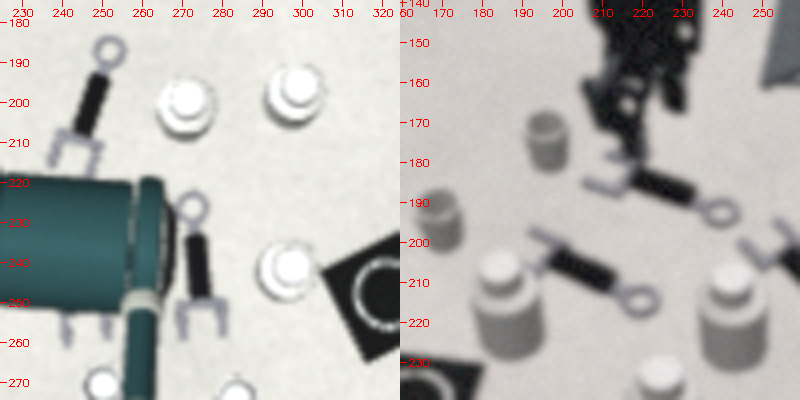

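The gripper hangs over spanner B, with the fingers at scene (213,178) and the handle at (225,187). No spanner has been knocked yet. I descend and grip.

```bash
python3 jog.py '[[-0.002,-0.001,0.03,0],[0,0,0.024,0],[0,0,0,0]]'
python3 jog.py '[[0,0,0,0],[0,0,0,0],[0,0,0,0],[0,0,0,0]]' 0 60
python3 jog.py '[[0,0,-0.04,0],[0,0,-0.06,0],[0,0,-0.06,0],[0,0,-0.04,0],[0,0,0,0]]'
python3 to.py .43 .32 .22 117.4
python3 - <<'E'
from look import *
t=snap('top');s=snap('scene')
cv2.imwrite('pics/b2.png',np.hstack([crop(t,225,175,325,275,4),crop(s,190,60,290,160,4)]))
E
```

```text
time: 15.28
tool_pos: [0.4745, 0.0044, 0.0092]
tcp_rot: [-0.193, 3.105, 0.019]
wrist_force: [-0.3, 0.7, 0.1]
width: 0.599
grip_force: 0.0
time: 15.78
tool_pos: [0.4757, 0.0041, 0.0103]
tcp_rot: [-0.192, 3.102, 0.019]
wrist_force: [-1.1, 0.8, 7.8]
width: 0.205
grip_force: 58.7
time: 16.4
tool_pos: [0.4709, 0.001, 0.2134]
tcp_rot: [-0.191, 3.096, 0.017]
wrist_force: [-0.2, -0.1, -0.6]
width: 0.209
grip_force: 59.3
t16.4 pos [0.4709 0.001  0.2134] th 97.1 q [-0.06 -0.15  2.07  0.02  1.18 -1.76] F [-0.2 -0.1 -0.6] | TURN -0.355 SHIFT after turn [-0.1105  0.3021  0.0006] xaxis [-0.887 -0.46 ] zaxis [ 0.039  0.014 -0.999]
```

View pics/b2.png

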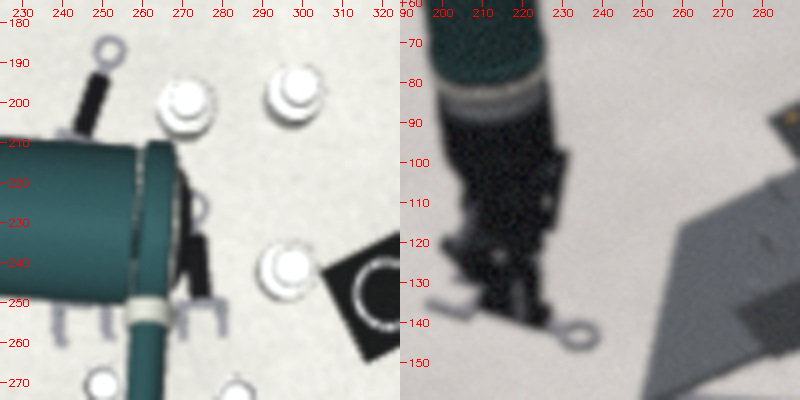

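Spanner B hangs level in the grip, with its eye at scene (234,143). I carry it to above the left peg.

```bash
python3 jog.py '[[0,0,0,-0.178],[0,0,0,-0.177],[-0.018,0.05,0,0],[-0.018,0.05,0,0],[-0.018,0.05,0,0]]'>/dev/null
python3 jog.py '[[-0.018,0.05,0,0],[-0.018,0.05,0,0],[0,0,0,0]]'
python3 to.py .4048 .3302 .185 117.4
```

```text
time: 17.5
tool_pos: [0.4303, 0.2671, 0.208]
tcp_rot: [-0.745, 3.024, 0.011]
wrist_force: [0.4, -0.1, -1.6]
width: 0.205
grip_force: 59.4
t17.5 pos [0.4303 0.2671 0.208 ] th 117.7 q [ 0.51 -0.06  2.   -0.    1.17 -1.55] F [ 0.4 -0.1 -1.6] | TURN 0.005 SHIFT after turn [-0.0058  0.0678  0.0232] xaxis [-0.887 -0.46 ] zaxis [ 0.024  0.013 -1.   ]
```

```bash
python3 jog.py '[[-0.003,0.034,0.012,0.005],[-0.003,0.034,0.011,0],[0,0,0,0]]'
python3 to.py .4048 .3302 .131 117.4
python3 - <<'E'
from fit import *
p=np.load('rack.npy')
t=snap('top');s=snap('scene')
for k in (.0,.028): print(k,proj('scene',W(p,[brd(0,y,k) for y in (.075,0,-.075)])).round(1).tolist(),proj('top',W(p,brd(0,.075,k))).round(1))
st=bot.read_state();M=R.from_rotvec(st['tcp_rot']).as_matrix()
for d in (.044,.048,.052): print(d,proj('scene',st['tool_pos']-M[:,0]*d+M[:,2]*.007),proj('top',st['tool_pos']-M[:,0]*d+M[:,2]*.007))
cv2.imwrite('pics/b3.png',np.hstack([crop(t,100,175,200,275,4),crop(s,235,60,315,140,5)]))
E
```

```text
time: 17.88
tool_pos: [0.4051, 0.3275, 0.1845]
tcp_rot: [-0.734, 3.028, 0.008]
wrist_force: [-0.5, -0.5, -0.5]
width: 0.205
grip_force: 59.4
t17.9 pos [0.4051 0.3275 0.1845] th 117.2 q [ 0.64 -0.01  2.   -0.01  1.13 -1.41] F [-0.5 -0.5 -0.5] | TURN -0.003 SHIFT after turn [0.0004 0.0026 0.0535] xaxis [-0.888 -0.46 ] zaxis [ 0.024  0.011 -1.   ]
0.0 [[286.4, 109.3], [284.5, 122.4], [282.5, 136.5]] [[135.3 240.8]]
0.028 [[282.0, 103.5], [280.0, 116.5], [277.7, 130.5]] [[135.1 244.7]]
0.044 [[279.84230383  86.61416677]] [[130.28082058 245.32449261]]
0.048 [[281.04123433  86.66527997]] [[129.74955614 244.14566625]]
0.052 [[282.24099833  86.71652886]] [[129.21918976 242.96797427]]
```

View pics/b3.png

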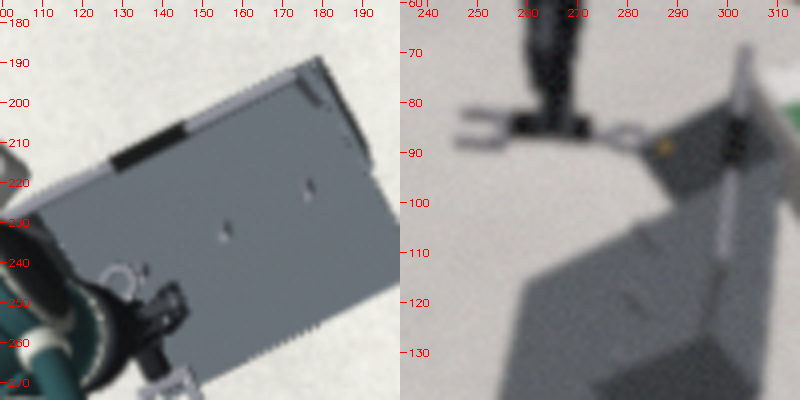

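Run:
```python
from fit import *
p=np.load('rack.npy')
P,e=tri((129.2,245),(279.5,86.5)); st=bot.read_state(); print(P,e,P-st['tool_pos'])
# in rack frame
q=R.from_euler('z',-p[3]).apply(P-[p[0],p[1],0]);print('eye rackframe',q, 'peg left axis at same height x', 'want y .075')
q=R.from_euler('z',-p[3]).apply(st['tool_pos']-[p[0],p[1],0]);print('tcp rackframe',q)
# peg check: feet and tips measured in first scene/top
```

```text
[0.4456081  0.34912701 0.18006095] 0.6124357016504973 [ 0.03895721  0.0223785  -0.00593697]
eye rackframe [-0.02461666  0.07310597  0.18006095] peg left axis at same height x want y .075
tcp rackframe [-0.06950231  0.07117218  0.18599793]
```

```bash
python3 jog.py '[[0,0.0025,0.028,0],[0,0,0.027,0],[0,0,0,0]]' - 40
python3 - <<'E'
from fit import *
p=np.load('rack.npy');st=bot.read_state();print(R.from_euler('z',-p[3]).apply(st['tool_pos']-[p[0],p[1],0]),st['wrist_force'])
t=snap('top');s=snap('scene')
cv2.imwrite('pics/b4.png',np.hstack([crop(t,110,215,170,275,6.6),crop(s,255,70,315,130,6.6)]))
E
```

```text
time: 18.35
tool_pos: [0.4064, 0.3285, 0.1301]
tcp_rot: [-0.728, 3.029, 0.007]
wrist_force: [-0.1, -0.1, -0.6]
width: 0.204
grip_force: 59.4
[-0.06894672  0.0728307   0.13014808] [-0.06717105 -0.10722241 -0.603844  ]
```

View pics/b4.png

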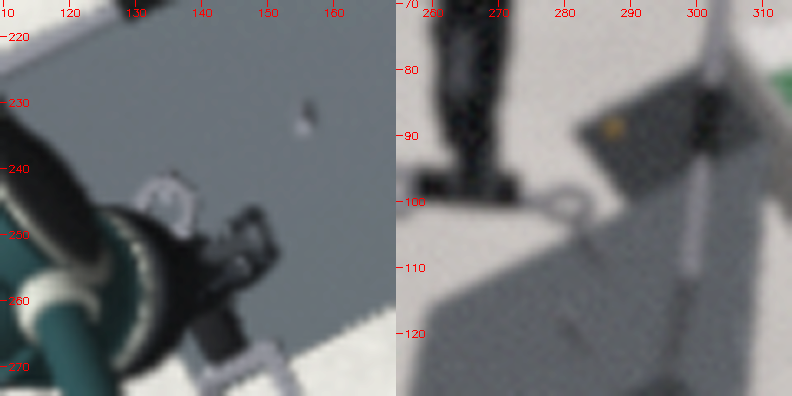

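```bash
python3 jog.py '[[-0.0024,0,0.005,0],[-0.0034,0,0.005,0],[-0.0034,0,0.005,0],[0,0,0,0]]'
python3 jog.py '[[-0.0034,0,0.005,0],[-0.0034,0,0.005,0],[0,0,0,0]]'
python3 - <<'E'
from fit import *
p=np.load('rack.npy');st=bot.read_state();print(R.from_euler('z',-p[3]).apply(st['tool_pos']-[p[0],p[1],0]),st['wrist_force'])
t=snap('top');s=snap('scene')
cv2.imwrite('pics/b5.png',np.hstack([crop(t,110,215,170,275,6.6),crop(s,255,70,315,130,6.6)]))
E
```

```text
time: 18.95
tool_pos: [0.4163, 0.3355, 0.1174]
tcp_rot: [-0.729, 3.025, 0.011]
wrist_force: [0.1, -0.3, -1.5]
width: 0.207
grip_force: 59.4
time: 19.32
tool_pos: [0.4217, 0.3381, 0.1067]
tcp_rot: [-0.73, 3.026, 0.01]
wrist_force: [-1.4, -1.0, -3.8]
width: 0.208
grip_force: 59.0
[-0.05086973  0.07431499  0.10673628] [-1.42963561 -0.96651242 -3.75452901]
```

View pics/b5.png

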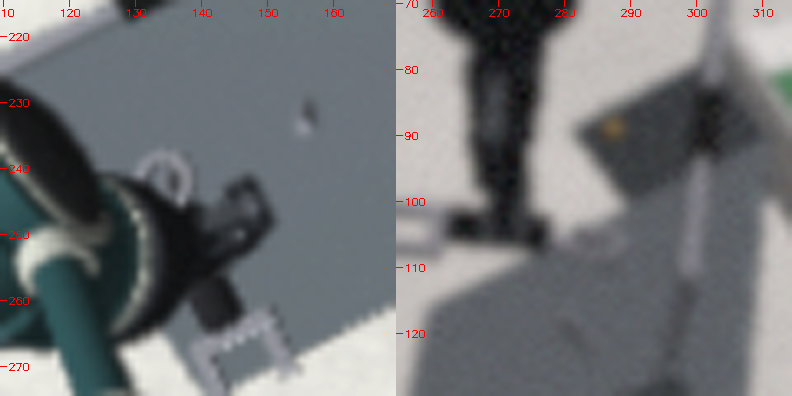

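The ring shows around the left peg in the top picture at (134.5,242), and the peg tip is inside the hole. I seat it and pivot the handle down with a light grip.

```bash
python3 jog.py '[[0.001,0,0.002,0],[0,0,0.005,0],[-0.001,0,0.006,0],[0,0,0,0]]' - 20
python3 jog.py '[[-0.002,0,0.006,0],[-0.003,0,0.006,0],[0,0,0,0]]'
python3 - <<'E'
from fit import *
p=np.load('rack.npy');st=bot.read_state();print(R.from_euler('z',-p[3]).apply(st['tool_pos']-[p[0],p[1],0]),st['wrist_force'])
E
```

```text
time: 19.92
tool_pos: [0.4216, 0.3385, 0.0957]
tcp_rot: [-0.73, 3.027, 0.011]
wrist_force: [-9.6, -5.9, 6.2]
width: 0.203
grip_force: 62.2
time: 20.3
tool_pos: [0.4262, 0.3408, 0.0834]
tcp_rot: [-0.73, 3.027, 0.01]
wrist_force: [-8.5, -5.2, 3.5]
width: 0.205
grip_force: 65.8
[-0.04569346  0.07468358  0.08336753] [-8.47198358 -5.19464331  3.47148015]
```

```bash
python3 jog.py '[[0,0,0.003,0],[0,0,0,0]]' - 20
python3 jog.py '[[0,0,0,0],[0,0,0,0],[0,0,0,0],[0,0,0,0]]' 0.4 20
python3 jog.py '[[0,0,-0.03,0],[0,0,-0.05,0],[0,0,-0.05,0],[0,0,-0.05,0],[0,0,0,0]]'
python3 to.py 0.4737 -.0998 .2 94.7
```

```text
time: 20.55
tool_pos: [0.427, 0.3413, 0.0811]
tcp_rot: [-0.73, 3.025, 0.011]
wrist_force: [-7.1, -5.2, 5.0]
width: 0.206
grip_force: 66.2
time: 21.05
tool_pos: [0.4284, 0.3418, 0.0806]
tcp_rot: [-0.729, 3.023, 0.012]
wrist_force: [-0.1, 0.0, 0.2]
width: 0.404
grip_force: 0.0
time: 21.68
tool_pos: [0.4256, 0.3409, 0.2664]
tcp_rot: [-0.727, 3.014, 0.018]
wrist_force: [0.9, 0.6, 0.1]
width: 0.397
grip_force: 0.0
t21.7 pos [0.4256 0.3409 0.2664] th 117.1 q [ 0.63 -0.03  1.87 -0.01  1.26 -1.41] F [0.9 0.6 0.1] | TURN 0.391 SHIFT after turn [-0.009  -0.4433  0.0661] xaxis [-0.996 -0.082] zaxis [ 0.037  0.021 -0.999]
```

```bash
cat > blobs.py <<'E'
from fit import *
def dark(im,x0,y0,x1,y1,th=75,lo=25,hi=400):
    g=im[y0:y1,x0:x1].max(2); m=(g<th).astype(np.uint8)
    for c in cv2.findContours(m,cv2.RETR_EXTERNAL,cv2.CHAIN_APPROX_NONE)[0]:
        n_,l,st,cen=cv2.connectedComponentsWithStats(m)
    out=[]
    for i in range(1,n_):
        if lo<st[i,4]<hi:
            ys,xs=np.where(l==i); c=np.array([xs.mean()+x0,ys.mean()+y0]); w,v=np.linalg.eigh(np.cov(np.c_[xs,ys].T))
            out.append((c.round(1).tolist(),int(st[i,4]),np.degrees(np.arctan2(v[1,1],v[0,1])).round(0),(4*np.sqrt(w[::-1])).round(1).tolist()))
    return out
E
python3 jog.py '[[0,0,0,0.19],[0,0,0,0.19],[0,-0.055,0,0.011],[0,-0.055,0,0],[0,-0.055,0,0]]' >/dev/null
python3 jog.py '[[0,-0.055,0,0],[0,0,0,0]]'
python3 - <<'E'
from blobs import *
t0=cv2.resize(cv2.imread('pics/top0.png'),(512,384),interpolation=cv2.INTER_AREA);s0=cv2.resize(cv2.imread('pics/scene0.png'),(512,384),interpolation=cv2.INTER_AREA)
t=snap('top');s=snap('scene')
for nm,a,b,bx in(('top',t0,t,(230,175,310,275)),('scene',s0,s,(180,170,285,235)),('rack top',t0,t,(95,180,215,285)),('rack scene',s0,s,(240,70,320,165))):
    print(nm); print(' before',dark(a,*bx)); print(' now',dark(b,*bx))
p=np.load('rack.npy')
for y in(.075,0,-.075):
    P=W(p,brd(-.0565,y,.014)); print(proj('top',P).round(1),proj('scene',P).round(1))
E
python3 to.py 0.4737 -.0998 .2 94.7
```

```text
time: 22.55
tool_pos: [0.4423, 0.1165, 0.2564]
tcp_rot: [-0.127, 3.111, 0.019]
wrist_force: [-0.5, 0.4, 0.5]
width: 0.403
grip_force: 0.0
top
 before [([247.4, 200.8], 75, np.float64(108.0), [18.4, 5.4]), ([274.0, 241.3], 84, np.float64(85.0), [18.9, 5.9]), ([244.0, 242.5], 82, np.float64(80.0), [18.7, 5.9]), ([307.8, 245.0], 31, np.float64(80.0), [10.9, 4.3])]
 now [([247.4, 200.8], 75, np.float64(108.0), [18.4, 5.4]), ([274.0, 241.3], 84, np.float64(85.0), [18.9, 5.9]), ([307.8, 245.0], 31, np.float64(80.0), [10.9, 4.3])]
scene
 before [([225.1, 186.3], 99, np.float64(-160.0), [19.5, 6.8]), ([205.0, 207.0], 108, np.float64(-155.0), [20.0, 7.2]), ([261.3, 207.9], 102, np.float64(46.0), [19.7, 7.1]), ([191.8, 222.2], 32, np.float64(92.0), [9.3, 4.9])]
 now [([205.1, 207.0], 110, np.float64(-154.0), [19.9, 7.3]), ([261.2, 207.9], 102, np.float64(46.0), [19.6, 7.1]), ([191.5, 222.3], 37, np.float64(99.0), [9.7, 5.4]), ([247.7, 225.6], 26, np.float64(103.0), [9.5, 4.2])]
rack top
 before [([184.7, 201.3], 65, np.float64(61.0), [31.5, 3.0]), ([99.9, 220.1], 98, np.float64(101.0), [24.0, 12.1]), ([111.5, 237.1], 148, np.float64(58.0), [28.5, 8.8]), ([153.5, 236.8], 134, np.float64(152.0), [23.7, 7.8])]
 now [([176.2, 197.5], 31, np.float64(45.0), [11.3, 3.9]), ([100.0, 220.1], 95, np.float64(102.0), [24.0, 12.0]), ([137.1, 211.8], 113, np.float64(154.0), [24.5, 6.1]), ([112.2, 238.6], 174, np.float64(58.0), [28.7, 8.3]), ([207.4, 273.0], 221, np.float64(82.0), [26.9, 11.0]), ([154.1, 277.8], 125, np.float64(90.0), [15.7, 10.8])]
rack scene
 before []
 now [([242.5, 79.6], 134, np.float64(99.0), [29.7, 7.5])]
[[143.9 255.8]] [[270.8 113.1]]
[[164.  245.6]] [[268.4 126.2]]
[[184.1 235.3]] [[265.8 140.2]]
t22.6 pos [0.4423 0.1195 0.2568] th 94.9 q [ 0.2  -0.19  2.03  0.01  1.28 -1.46] F [0.3 0.4 0.7] | TURN 0.003 SHIFT after turn [-0.0118 -0.2218  0.0544] xaxis [-0.996 -0.082] zaxis [ 0.027  0.015 -1.   ]
```

Run:
```python
from look import *
t=cv2.imread('raw_top.png');s=cv2.imread('raw_scene.png')
cv2.imwrite('pics/v13.png',np.hstack([crop(t,95,185,215,305,3.3),crop(s,220,70,320,170,3.96)]))
```

```text
(no output)
```

View pics/v13.png

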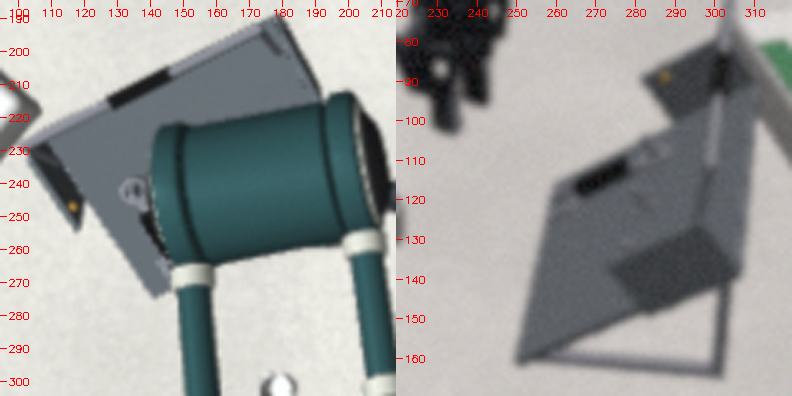

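Spanner B hangs on the left peg, with its eye at top (134.5,242) and handle at scene (270,113), as predicted. Next is spanner C.

```bash
python3 jog.py '[[-0.003,-0.055,0,0],[-0.003,-0.055,0,0],[-0.003,-0.055,0.03,0],[-0.003,-0.057,0.05,0],[0,0,0.05,0]]' 0.6 40 >/dev/null
python3 jog.py '[[0,0,0.05,0],[0,0,0,0]]'
python3 to.py 0.4737 -.0998 .006 94.7
```

```text
time: 23.52
tool_pos: [0.4733, -0.0851, 0.0798]
tcp_rot: [-0.139, 3.12, 0.026]
wrist_force: [0.3, -0.1, 1.3]
width: 0.603
grip_force: 0.0
t23.5 pos [ 0.4733 -0.0851  0.0798] th 95.1 q [-0.25  0.04  2.17  0.03  0.93 -1.92] F [ 0.3 -0.1  1.3] | TURN 0.007 SHIFT after turn [ 0.0022 -0.0158  0.0736] xaxis [-0.996 -0.082] zaxis [ 0.018  0.018 -1.   ]
```

```bash
python3 jog.py '[[0.004,-0.015,0.03,0.006],[0,0,0.034,0],[0,0,0.006,0],[0,0,0,0]]'
python3 to.py 0.4737 -.0998 .006 94.7
python3 jog.py '[[0,0,0,0],[0,0,0,0],[0,0,0,0],[0,0,0,0]]' 0 60
python3 jog.py '[[0,0,-0.04,0],[0,0,-0.06,0],[0,0,-0.06,0],[0,0,-0.04,0],[0,0,0,0]]'
python3 to.py .43 .25 .22 117.4
```

```text
time: 24.02
tool_pos: [0.478, -0.1015, 0.0156]
tcp_rot: [-0.128, 3.108, 0.02]
wrist_force: [-0.2, 0.3, 0.2]
width: 0.599
grip_force: 0.0
t24.0 pos [ 0.478  -0.1015  0.0156] th 94.7 q [-0.28  0.14  2.2   0.03  0.78 -1.95] F [-0.2  0.3  0.2] | TURN 0.001 SHIFT after turn [0.0044 0.0019 0.0095] xaxis [-0.996 -0.082] zaxis [ 0.03   0.014 -0.999]
time: 24.52
tool_pos: [0.4787, -0.1026, 0.0162]
tcp_rot: [-0.126, 3.106, 0.018]
wrist_force: [-0.9, 0.3, 7.5]
width: -0.007
grip_force: 3.5
time: 25.15
tool_pos: [0.4738, -0.1058, 0.2192]
tcp_rot: [-0.126, 3.101, 0.016]
wrist_force: [0.1, -0.1, -0.1]
width: 0.001
grip_force: 0.0
t25.1 pos [ 0.4738 -0.1058  0.2192] th 94.7 q [-0.29 -0.12  2.03  0.02  1.19 -1.95] F [ 0.1 -0.1 -0.1] | TURN -0.397 SHIFT after turn [-0.1247  0.336   0.0069] xaxis [-0.887 -0.46 ] zaxis [ 0.038  0.012 -0.999]
```

The grip closed above the handle (z 0.016, too high). I check that C has not moved, reopen, and go lower.

```bash
python3 jog.py '[[0,0,0.05,0],[0,0,0.05,0],[0,0,0.04,0],[0,0,0,0]]' 0.6 60
python3 - <<'E'
from blobs import *
t=snap('top');s=snap('scene')
print(dark(s,180,170,285,235),dark(t,230,175,310,275))
E
python3 to.py 0.4737 -.0998 .006 94.7
```

```text
time: 25.65
tool_pos: [0.4701, -0.1014, 0.0695]
tcp_rot: [-0.127, 3.12, 0.026]
wrist_force: [0.7, 0.7, -0.5]
width: 0.599
grip_force: 0.0
[([205.0, 207.0], 104, np.float64(-156.0), [19.7, 7.0]), ([261.3, 207.8], 98, np.float64(46.0), [19.7, 6.7])] [([247.4, 200.8], 75, np.float64(108.0), [18.4, 5.4]), ([258.0, 252.7], 163, np.float64(107.0), [25.9, 8.4]), ([300.4, 264.7], 151, np.float64(101.0), [23.3, 8.6]), ([252.7, 270.8], 64, np.float64(148.0), [10.8, 8.0])]
t25.8 pos [ 0.4746 -0.1027  0.0741] th 94.7 q [-0.28  0.05  2.17  0.03  0.9  -1.95] F [ 0.4 -0.3  0.7] | TURN -0.001 SHIFT after turn [0.0026 0.0021 0.068 ] xaxis [-0.996 -0.082] zaxis [ 0.027  0.015 -1.   ]
```

```bash
python3 jog.py '[[0.003,0.002,0.03,0],[0,0,0.02,0],[0,0,0.014,0],[0,0,0,0],[0,0,0,0]]'
python3 to.py 0.4737 -.0998 .006 94.7
```

```text
time: 26.38
tool_pos: [0.4746, -0.1005, 0.0112]
tcp_rot: [-0.126, 3.108, 0.02]
wrist_force: [-0.8, 0.5, 1.3]
width: 0.6
grip_force: 0.0
t26.4 pos [ 0.4746 -0.1005  0.0112] th 94.7 q [-0.28  0.15  2.21  0.03  0.76 -1.95] F [-0.8  0.5  1.3] | TURN -0.001 SHIFT after turn [0.001  0.0007 0.0052] xaxis [-0.996 -0.082] zaxis [ 0.03   0.014 -0.999]
```

```bash
python3 jog.py '[[0.001,0,0.005,0],[0,0,0,0]]'
python3 jog.py '[[0,0,0,0],[0,0,0,0],[0,0,0,0],[0,0,0,0]]' 0 60
python3 jog.py '[[0,0,-0.03,0],[0,0,-0.05,0],[0,0,-0.05,0],[0,0,-0.05,0],[0,0,0,0]]'
python3 to.py .43 .25 .22 117.4
```

```text
time: 26.62
tool_pos: [0.4752, -0.1002, 0.0072]
tcp_rot: [-0.126, 3.105, 0.02]
wrist_force: [0.0, 4.9, 6.9]
width: 0.6
grip_force: 0.1
time: 27.12
tool_pos: [0.4731, -0.1003, 0.0057]
tcp_rot: [-0.126, 3.109, 0.02]
wrist_force: [-0.8, 0.4, 5.8]
width: 0.215
grip_force: 60.3
time: 27.75
tool_pos: [0.4707, -0.1039, 0.1898]
tcp_rot: [-0.126, 3.101, 0.016]
wrist_force: [0.6, -0.9, -2.1]
width: 0.208
grip_force: 59.5
t27.8 pos [ 0.4707 -0.1039  0.1898] th 94.7 q [-0.28 -0.1   2.07  0.02  1.13 -1.95] F [ 0.6 -0.9 -2.1] | TURN -0.397 SHIFT after turn [-0.1276  0.3332 -0.0225] xaxis [-0.887 -0.46 ] zaxis [ 0.037  0.012 -0.999]
```

```bash
cat > rk.py <<'E'
# usage: rk.py y d g h : tcp target so the eye (d ahead of tcp, mid-plane g below tcp) is on peg axis at y, height h
import sys; from fit import *; from to import plan
p=np.load('rack.npy'); y,d,g,h=map(float,sys.argv[1:5])
st=bot.read_state(); print('tcp rack',R.from_euler('z',-p[3]).apply(st['tool_pos']-[p[0],p[1],0]).round(4))
P=W(p,brd(0,y,h)-[d,0,-g]); plan(*P,117.4)
E
python3 jog.py '[[0,0,-0.02,-0.18],[0,0,0,-0.18],[-0.018,0.048,0,-0.037],[-0.018,0.048,0,0],[-0.018,0.048,0,0]]'>/dev/null
python3 jog.py '[[-0.018,0.048,0,0],[-0.018,0.048,0,0],[-0.018,0.048,0,0],[0,0,0,0]]'
python3 rk.py 0 .0515 .0027 .042
```

```text
time: 28.88
tool_pos: [0.4305, 0.205, 0.2064]
tcp_rot: [-0.745, 3.023, 0.012]
wrist_force: [-0.3, -0.8, -1.8]
width: 0.212
grip_force: 59.6
tcp rack [-0.1044 -0.0479  0.2064]
t28.9 pos [0.4305 0.205  0.2064] th 117.7 q [ 0.39 -0.12  2.06  0.    1.17 -1.67] F [-0.3 -0.8 -1.8] | TURN 0.005 SHIFT after turn [-0.0264  0.0478  0.0821] xaxis [-0.887 -0.46 ] zaxis [ 0.025  0.014 -1.   ]
```

```bash
python3 jog.py '[[-0.013,0.024,0.01,0.005],[-0.013,0.024,0.03,0],[0,0,0.03,0],[0,0,0,0],[0,0,0,0]]'
python3 rk.py 0 .0515 .0027 .042
python3 - <<'E'
from fit import *
p=np.load('rack.npy'); t=snap('top');s=snap('scene')
# ring localisation: synthetic ring ellipse (mean diameter 24.5, level) template against local contrast, in each view around the expected place
st=bot.read_state();M=R.from_rotvec(st['tcp_rot']).as_matrix();c0=st['tool_pos']-M[:,0]*.0515+M[:,2]*.0027
a=np.linspace(0,2*np.pi,60)
for cam,im in(('top',t),('scene',s)):
    g=cv2.GaussianBlur(im.astype(np.float32).mean(2),(0,0),.7); res=[]
    for dx in np.arange(-.012,.0121,.001):
        for dy in np.arange(-.008,.0081,.001):
            c=c0-M[:,0]*dx+M[:,1]*dy
            v=[]
            for r in (.0122,.006,.0185):
                q=proj(cam,c+np.outer(np.cos(a),M[:,0])*r+np.outer(np.sin(a),M[:,1])*r).astype(np.float32)
                v.append(cv2.remap(g,q[None,:,0],q[None,:,1],cv2.INTER_LINEAR)[0])
            sc=(v[0]-(v[1]+v[2])/2)[8:52] if 0 else (v[0]-(v[1]+v[2])/2)
            res.append((sc.mean(),dx,dy))
    res.sort();print(cam,'bright',[tuple(np.round(r,3)) for r in res[-3:]],'dark',[tuple(np.round(r,3)) for r in res[:3]])
E
```

```text
time: 29.5
tool_pos: [0.4356, 0.2573, 0.1393]
tcp_rot: [-0.728, 3.025, 0.011]
wrist_force: [-0.5, -0.3, -0.9]
width: 0.206
grip_force: 59.6
tcp rack [-0.0758 -0.0038  0.1393]
t29.5 pos [0.4356 0.2573 0.1393] th 117.1 q [ 0.48  0.    2.08 -0.    1.03 -1.56] F [-0.5 -0.3 -0.9] | TURN -0.006 SHIFT after turn [0.0002 0.0038 0.0142] xaxis [-0.887 -0.46 ] zaxis [ 0.028  0.014 -1.   ]
top bright [(np.float64(4.716), np.float64(-0.012), np.float64(0.004)), (np.float64(4.761), np.float64(-0.011), np.float64(0.004)), (np.float64(4.779), np.float64(-0.012), np.float64(0.003))] dark [(np.float64(-8.108), np.float64(-0.003), np.float64(-0.004)), (np.float64(-8.027), np.float64(-0.003), np.float64(-0.003)), (np.float64(-8.0), np.float64(-0.002), np.float64(-0.004))]
scene bright [(np.float64(7.032), np.float64(-0.002), np.float64(0.003)), (np.float64(7.059), np.float64(-0.002), np.float64(0.001)), (np.float64(7.072), np.float64(-0.002), np.float64(0.002))] dark [(np.float64(-5.512), np.float64(0.01), np.float64(0.004)), (np.float64(-5.474), np.float64(0.01), np.float64(0.003)), (np.float64(-5.456), np.float64(0.01), np.float64(0.005))]
```

```bash
python3 jog.py '[[0,0.003,0.014,-0.005],[0,0,0,0]]' - 40
python3 rk.py 0 .0512 .0027 .032
python3 jog.py '[[-0.0034,0,0.005,0],[-0.0034,0,0.005,0],[0,0,0,0]]'
python3 rk.py 0 .0512 .0027 .020
```

```text
time: 29.85
tool_pos: [0.4335, 0.2605, 0.1243]
tcp_rot: [-0.737, 3.024, 0.011]
wrist_force: [-0.3, -0.8, -1.3]
width: 0.215
grip_force: 59.6
tcp rack [-0.0761  0.      0.1243]
t29.9 pos [0.4335 0.2605 0.1243] th 117.4 q [ 0.49  0.02  2.09 -0.    1.   -1.56] F [-0.3 -0.8 -1.3] | TURN 0.000 SHIFT after turn [-0.0064 -0.      0.0076] xaxis [-0.887 -0.46 ] zaxis [ 0.027  0.014 -1.   ]
time: 30.22
tool_pos: [0.4408, 0.2643, 0.115]
tcp_rot: [-0.737, 3.023, 0.011]
wrist_force: [-0.2, -0.5, -2.0]
width: 0.214
grip_force: 59.6
tcp rack [-0.068  0.     0.115]
t30.2 pos [0.4408 0.2643 0.115 ] th 117.4 q [ 0.49  0.04  2.08 -0.    0.98 -1.56] F [-0.2 -0.5 -2. ] | TURN 0.000 SHIFT after turn [-0.0051 -0.      0.0081] xaxis [-0.887 -0.46 ] zaxis [ 0.028  0.014 -1.   ]
```

```bash
python3 jog.py '[[-0.0025,0,0.004,0],[-0.0025,0,0.004,0],[0,0,0,0]]'
python3 rk.py 0 .0512 .0027 .013
python3 jog.py '[[-0.002,0,0.003,0],[-0.002,0,0.003,0],[0,0,0,0]]'
python3 rk.py 0 .0512 .0027 .013
```

```text
time: 30.6
tool_pos: [0.4452, 0.2665, 0.1071]
tcp_rot: [-0.737, 3.023, 0.011]
wrist_force: [-0.0, 0.9, -2.4]
width: 0.211
grip_force: 59.6
tcp rack [-0.063  -0.      0.1071]
t30.6 pos [0.4452 0.2665 0.1071] th 117.4 q [ 0.49  0.06  2.08 -0.    0.97 -1.56] F [-0.   0.9 -2.4] | TURN 0.000 SHIFT after turn [-0.0042  0.      0.0059] xaxis [-0.887 -0.46 ] zaxis [ 0.028  0.014 -1.   ]
time: 30.98
tool_pos: [0.449, 0.2685, 0.1013]
tcp_rot: [-0.737, 3.023, 0.011]
wrist_force: [-0.2, 0.3, -2.8]
width: 0.215
grip_force: 59.5
tcp rack [-0.0587 -0.      0.1013]
t31.0 pos [0.449  0.2685 0.1013] th 117.4 q [ 0.49  0.08  2.08 -0.    0.96 -1.56] F [-0.2  0.3 -2.8] | TURN 0.000 SHIFT after turn [-0.0001  0.     -0.    ] xaxis [-0.887 -0.46 ] zaxis [ 0.028  0.014 -1.   ]
```

```bash
python3 jog.py '[[-0.001,0,0.003,0],[0,0,0.005,0],[-0.001,0,0.006,0],[0,0,0,0]]' 0 20
python3 jog.py '[[-0.002,0,0.006,0],[-0.003,0,0.006,0],[0,0,0,0]]'
python3 rk.py 0 .0512 .0027 .013
```

```text
time: 31.48
tool_pos: [0.4489, 0.2684, 0.0873]
tcp_rot: [-0.738, 3.027, 0.009]
wrist_force: [-9.2, -5.9, 5.6]
width: 0.211
grip_force: 61.6
time: 31.85
tool_pos: [0.4537, 0.2711, 0.0752]
tcp_rot: [-0.738, 3.027, 0.009]
wrist_force: [-7.5, -5.3, 3.0]
width: 0.207
grip_force: 63.1
tcp rack [-0.0534  0.0001  0.0752]
t31.9 pos [0.4537 0.2711 0.0752] th 117.4 q [ 0.49  0.13  2.08 -0.    0.91 -1.56] F [-7.5 -5.3  3. ] | TURN 0.000 SHIFT after turn [ 0.0046 -0.0001 -0.0263] xaxis [-0.888 -0.46 ] zaxis [ 0.023  0.012 -1.   ]
```

```bash
python3 jog.py '[[0,0,0.004,0],[0,0,0,0]]'
python3 jog.py '[[0,0,0,0],[0,0,0,0],[0,0,0,0]]' 0.4 20
python3 jog.py '[[0,0,-0.03,0],[0,0,-0.05,0],[0,0,-0.05,0],[0,0,-0.05,0],[0,0,0,0]]'
python3 to.py 0.6157 -.0075 .2 72
```

```text
time: 32.1
tool_pos: [0.4545, 0.2716, 0.0717]
tcp_rot: [-0.738, 3.025, 0.01]
wrist_force: [-6.5, -3.3, 2.5]
width: 0.213
grip_force: 63.3
time: 32.48
tool_pos: [0.457, 0.2727, 0.0726]
tcp_rot: [-0.736, 3.02, 0.012]
wrist_force: [0.0, 0.6, 0.5]
width: 0.401
grip_force: 0.0
time: 33.1
tool_pos: [0.4543, 0.2714, 0.2583]
tcp_rot: [-0.734, 3.011, 0.016]
wrist_force: [0.4, -0.6, -0.4]
width: 0.398
grip_force: 0.0
t33.1 pos [0.4543 0.2714 0.2583] th 117.4 q [ 0.49 -0.06  1.91 -0.    1.25 -1.56] F [ 0.4 -0.6 -0.4] | TURN 0.792 SHIFT after turn [-0.2369 -0.2154  0.0687] xaxis [-0.95   0.309] zaxis [ 0.039  0.02  -0.999]
```

```bash
python3 jog.py '[[0,0,0,0.16],[0,0,0,0.16],[0,0,0,0.16],[0,0,0,0.16],[0,0,0,0.152]]' 0.6 40 >/dev/null
python3 jog.py '[[-0.04,-0.036,0,0],[-0.04,-0.036,0,0],[-0.04,-0.036,0,0],[-0.04,-0.036,0,0],[0,0,0,0]]'
python3 - <<'E'
from blobs import *
t=snap('top');s=snap('scene')
print(dark(s,180,170,285,235),dark(t,230,175,310,275))
print(dark(s,250,95,285,155,th=85,lo=15),dark(t,125,220,205,275,th=85))
E
python3 to.py 0.6157 -.0075 .08 72
```

```text
time: 34.35
tool_pos: [0.5599, 0.0801, 0.251]
tcp_rot: [0.494, 3.077, 0.027]
wrist_force: [-0.9, -0.1, -0.6]
width: 0.602
grip_force: 0.0
[([261.3, 207.9], 101, np.float64(46.0), [19.9, 7.0]), ([190.5, 223.4], 33, np.float64(101.0), [10.0, 5.5])] [([230.8, 183.0], 43, np.float64(91.0), [18.4, 3.1]), ([247.4, 200.9], 74, np.float64(109.0), [18.2, 5.4]), ([232.4, 207.2], 46, np.float64(105.0), [12.1, 7.2]), ([231.0, 260.2], 91, np.float64(88.0), [38.8, 3.4]), ([308.1, 245.0], 26, np.float64(82.0), [11.0, 3.7])]
[] [([143.3, 255.0], 135, np.float64(58.0), [19.4, 9.3])]
t34.5 pos [0.5584 0.0829 0.2511] th 71.9 q [ 0.1   0.02  1.84  0.01  1.25 -1.16] F [ 0.3  0.1 -0.3] | TURN -0.001 SHIFT after turn [-0.0789 -0.0721  0.1712] xaxis [-0.951  0.309] zaxis [ 0.027  0.015 -1.   ]
```

```bash
python3 jog.py '[[-0.04,-0.036,0,0],[-0.039,-0.036,0.03,0],[0,0,0.05,0],[0,0,0.05,0],[0,0,0.03,0]]' 0.5 40 >/dev/null
python3 jog.py '[[0,0,0,0],[0,0,0,0]]'
python3 to.py 0.6157 -.0075 .006 72
```

```text
time: 35.33
tool_pos: [0.617, -0.0062, 0.0939]
tcp_rot: [0.484, 3.076, 0.03]
wrist_force: [-0.4, 0.4, -0.2]
width: 0.498
grip_force: 0.0
t35.3 pos [ 0.617  -0.0062  0.0939] th 72.1 q [-0.06  0.26  1.88  0.02  0.97 -1.33] F [-0.4  0.4 -0.2] | TURN 0.002 SHIFT after turn [ 0.003  -0.0036  0.0878] xaxis [-0.951  0.309] zaxis [ 0.03   0.015 -0.999]
```

```bash
python3 jog.py '[[0.003,-0.003,0.03,0],[0,0,0.03,0],[0,0,0.02,0],[0,0,0.004,0],[0,0,0,0]]'
python3 to.py 0.6157 -.0075 .006 72
```

```text
time: 35.95
tool_pos: [0.6158, -0.0079, 0.0095]
tcp_rot: [0.486, 3.076, 0.029]
wrist_force: [-0.4, -0.6, 0.2]
width: 0.505
grip_force: 0.0
t36.0 pos [ 0.6158 -0.0079  0.0095] th 72.0 q [-0.06  0.36  1.93  0.02  0.82 -1.33] F [-0.4 -0.6  0.2] | TURN 0.001 SHIFT after turn [0.0003 0.0003 0.0035] xaxis [-0.951  0.309] zaxis [ 0.03   0.014 -0.999]
```

```bash
python3 jog.py '[[0,0,0.003,0],[0,0,0,0]]' 
python3 jog.py '[[0,0,0,0],[0,0,0,0],[0,0,0,0],[0,0,0,0]]' 0 60
python3 jog.py '[[0,0,-0.03,0],[0,0,-0.05,0],[0,0,-0.06,0],[0,0,-0.06,0],[0,0,0,0]]'
python3 jog.py '[[0,0,0,-0.16],[0,0,0,-0.16],[0,0,0,-0.16],[0,0,0,-0.16],[0,0,0,-0.152]]' >/dev/null
python3 rk.py -.075 .0505 .0027 .042
```

```text
time: 36.2
tool_pos: [0.6155, -0.0079, 0.0062]
tcp_rot: [0.487, 3.076, 0.029]
wrist_force: [-0.3, -0.4, -0.7]
width: 0.499
grip_force: 0.0
time: 36.7
tool_pos: [0.6155, -0.008, 0.0062]
tcp_rot: [0.487, 3.076, 0.029]
wrist_force: [-1.3, -0.1, 5.5]
width: 0.214
grip_force: 61.3
time: 37.33
tool_pos: [0.6133, -0.0111, 0.2122]
tcp_rot: [0.485, 3.065, 0.031]
wrist_force: [1.1, 0.1, -1.7]
width: 0.21
grip_force: 60.5
tcp rack [-0.0463 -0.321   0.2025]
t38.0 pos [ 0.6078 -0.0107  0.2025] th 117.7 q [-0.07  0.14  1.8   0.02  1.17 -2.13] F [-0.5  0.4 -1.1] | TURN 0.005 SHIFT after turn [0.0305 0.2459 0.077 ] xaxis [-0.887 -0.46 ] zaxis [ 0.024  0.015 -1.   ]
```

```bash
python3 jog.py '[[0.006,0.049,0,0.005],[0.006,0.049,0,0],[0.006,0.049,0,0],[0.006,0.049,0,0],[0.006,0.049,0,0]]'>/dev/null
python3 jog.py '[[0,0,0.03,0],[0,0,0.02,0],[0,0,0,0],[0,0,0,0]]'
cat > ring.py <<'E'
# usage: ring.py d g : offset of the ring from its expected place (ahead, +y), scene camera
import sys; from fit import *
s=snap('scene'); st=bot.read_state();M=R.from_rotvec(st['tcp_rot']).as_matrix();d,g=map(float,sys.argv[1:3])
c0=st['tool_pos']-M[:,0]*d+M[:,2]*g; a=np.linspace(0,2*np.pi,60)
im=cv2.GaussianBlur(s.astype(np.float32).mean(2),(0,0),.7); res=[]
for dx in np.arange(-.012,.0121,.001):
    for dy in np.arange(-.008,.0081,.001):
        c=c0-M[:,0]*dx+M[:,1]*dy; v=[]
        for r in (.0122,.006,.0185):
            q=proj('scene',c+np.outer(np.cos(a),M[:,0])*r+np.outer(np.sin(a),M[:,1])*r).astype(np.float32)
            v.append(cv2.remap(im,q[None,:,0],q[None,:,1],cv2.INTER_LINEAR)[0])
        res.append(((v[0]-(v[1]+v[2])/2).mean(),dx,dy))
res.sort(); print('bright',np.round(res[-3:],3).tolist(),'dark',np.round(res[:3],3).tolist())
E
python3 ring.py .0512 .0032
python3 rk.py -.075 .0512 .0032 .042
```

```text
time: 39.08
tool_pos: [0.472, 0.194, 0.154]
tcp_rot: [-0.729, 3.025, 0.011]
wrist_force: [0.9, -0.1, -1.6]
width: 0.218
grip_force: 60.5
bright [[6.924, -0.001, 0.002], [6.955, -0.002, 0.003], [6.98, -0.002, 0.002]] dark [[-1.43, 0.01, 0.002], [-1.417, 0.01, 0.003], [-1.404, 0.009, 0.002]]
tcp rack [-0.0721 -0.0769  0.1547]
t39.1 pos [0.4725 0.1941 0.1547] th 117.1 q [ 0.34 -0.01  2.05  0.    1.06 -1.71] F [-0.4 -0.1 -1.3] | TURN -0.005 SHIFT after turn [0.0041 0.0019 0.029 ] xaxis [-0.887 -0.46 ] zaxis [ 0.029  0.015 -0.999]
```

Same ring signature as spanner C. I insert it.

```bash
python3 jog.py '[[0.004,0.0015,0.015,-0.005],[0,0,0.013,0],[0,0,0,0]]' 0 40
python3 rk.py -.075 .0512 .0032 .028
python3 jog.py '[[-0.0034,0,0.005,0],[-0.0034,0,0.005,0],[0,0,0,0]]'
python3 rk.py -.075 .0512 .0032 .020
```

```text
time: 39.5
tool_pos: [0.4672, 0.1935, 0.1244]
tcp_rot: [-0.737, 3.025, 0.011]
wrist_force: [-0.2, 0.7, -1.2]
width: 0.214
grip_force: 60.5
tcp rack [-0.0771 -0.075   0.1244]
t39.5 pos [0.4672 0.1935 0.1244] th 117.4 q [ 0.34  0.02  2.09  0.    1.   -1.71] F [-0.2  0.7 -1.2] | TURN -0.000 SHIFT after turn [-0.0095  0.      0.0105] xaxis [-0.887 -0.46 ] zaxis [ 0.025  0.013 -1.   ]
time: 39.88
tool_pos: [0.4752, 0.1975, 0.1163]
tcp_rot: [-0.737, 3.022, 0.011]
wrist_force: [-0.7, 0.1, -0.5]
width: 0.216
grip_force: 60.5
tcp rack [-0.0682 -0.0751  0.1163]
t39.9 pos [0.4752 0.1975 0.1163] th 117.4 q [ 0.34  0.04  2.08  0.    0.98 -1.71] F [-0.7  0.1 -0.5] | TURN 0.000 SHIFT after turn [-0.0052  0.0001  0.0088] xaxis [-0.887 -0.46 ] zaxis [ 0.028  0.014 -1.   ]
```

```bash
python3 jog.py '[[-0.0026,0,0.0044,0],[-0.0026,0,0.0044,0],[0,0,0,0]]' 0 40
python3 rk.py -.075 .0512 .0032 .013
python3 jog.py '[[-0.002,0,0.003,0],[-0.002,0,0.003,0],[0,0,0,0]]'
python3 rk.py -.075 .0512 .0032 .013
```

```text
time: 40.25
tool_pos: [0.4797, 0.1999, 0.1074]
tcp_rot: [-0.737, 3.023, 0.011]
wrist_force: [-0.0, 0.3, -1.3]
width: 0.214
grip_force: 60.5
tcp rack [-0.063  -0.0751  0.1074]
t40.2 pos [0.4797 0.1999 0.1074] th 117.4 q [ 0.34  0.06  2.08  0.    0.97 -1.71] F [-0.   0.3 -1.3] | TURN 0.000 SHIFT after turn [-0.0042  0.0001  0.0057] xaxis [-0.887 -0.46 ] zaxis [ 0.028  0.014 -1.   ]
time: 40.62
tool_pos: [0.4836, 0.2018, 0.1017]
tcp_rot: [-0.737, 3.022, 0.011]
wrist_force: [-0.5, -0.2, -2.3]
width: 0.214
grip_force: 60.4
tcp rack [-0.0587 -0.0752  0.1017]
t40.6 pos [0.4836 0.2018 0.1017] th 117.4 q [ 0.35  0.08  2.07  0.    0.96 -1.71] F [-0.5 -0.2 -2.3] | TURN 0.000 SHIFT after turn [-0.0001  0.0002 -0.0001] xaxis [-0.887 -0.46 ] zaxis [ 0.028  0.014 -1.   ]
```

```bash
python3 jog.py '[[-0.001,0,0.003,0],[0,0,0.005,0],[-0.001,0,0.006,0],[0,0,0,0]]' 0 20
python3 jog.py '[[-0.002,0,0.006,0],[-0.003,0,0.006,0],[0,0,0.004,0],[0,0,0,0]]'
python3 jog.py '[[0,0,0,0],[0,0,0,0],[0,0,0,0]]' 0.4 20
python3 jog.py '[[0,0,-0.03,0],[0,0,-0.05,0],[0,0,-0.05,0],[0,0,-0.05,0],[0,-0.06,0,0]]'
python3 jog.py '[[0,-0.06,0,0],[0,-0.06,0,0],[0,-0.06,0,0],[0,-0.06,0,0],[0,0,0,0]]'
python3 - <<'E'
from fit import *
t=snap('top');s=snap('scene')
cv2.imwrite('pics/v14.png',np.hstack([crop(t,100,180,215,280,3.5),crop(s,240,70,320,158,3.98)[:350]]))
E
```

```text
time: 41.12
tool_pos: [0.4833, 0.2017, 0.0872]
tcp_rot: [-0.738, 3.027, 0.01]
wrist_force: [-8.0, -4.5, 4.0]
width: 0.207
grip_force: 62.2
time: 41.62
tool_pos: [0.4887, 0.2046, 0.0716]
tcp_rot: [-0.738, 3.026, 0.01]
wrist_force: [-7.3, -3.0, 3.8]
width: 0.212
grip_force: 64.0
time: 42.0
tool_pos: [0.4913, 0.2057, 0.0727]
tcp_rot: [-0.737, 3.021, 0.012]
wrist_force: [0.3, 0.9, 0.3]
width: 0.393
grip_force: 0.0
time: 42.62
tool_pos: [0.5161, 0.1527, 0.2589]
tcp_rot: [-0.743, 3.008, 0.014]
wrist_force: [0.7, 0.8, -0.5]
width: 0.4
grip_force: 0.0
time: 43.25
tool_pos: [0.6251, -0.0674, 0.2519]
tcp_rot: [-0.729, 3.023, 0.009]
wrist_force: [-0.7, 1.2, 0.6]
width: 0.404
grip_force: 0.0
```

View pics/v14.png

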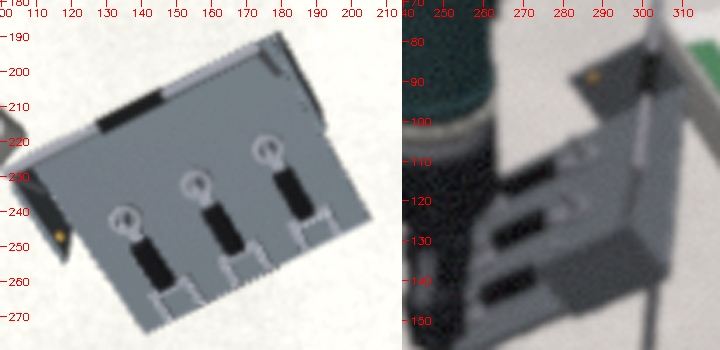

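All three spanners hang on their pegs, eyes at top (135,242), (156,232) and (177,222), handles lying down the board. Next I go behind the keeper bar with shut fingers and push it over.

```bash
cp raw_top.png hung_top.png; cp raw_scene.png hung_scene.png
python3 jog.py '[[0,0,-0.05,0],[0,0.06,0,0],[0,0.06,0,0],[0,0.06,0,0],[0,0.06,0,0]]' 0 40 >/dev/null
python3 jog.py '[[0,0.06,0,0],[0,0.04,0,0],[0,0,0,0]]'
python3 to.py .5766 .3347 .205 117.4
```

```text
time: 44.35
tool_pos: [0.4629, 0.2409, 0.3024]
tcp_rot: [-0.747, 3.019, 0.013]
wrist_force: [0.8, -1.1, -0.4]
width: 0.002
grip_force: 0.0
t44.4 pos [0.4629 0.2409 0.3024] th 117.8 q [ 0.43 -0.09  1.86  0.    1.34 -1.63] F [ 0.8 -1.1 -0.4] | TURN 0.007 SHIFT after turn [-0.1409  0.0309  0.1021] xaxis [-0.887 -0.46 ] zaxis [ 0.028  0.016 -0.999]
```

```bash
python3 jog.py '[[-0.047,0.01,0,0.007],[-0.047,0.01,0,0],[-0.047,0.01,0,0],[0,0,0.035,0],[0,0,0,0]]'
python3 to.py .5766 .3347 .205 117.4
python3 jog.py '[[0,0,0.03,0],[0,0,0.03,0],[0,0,0,0]]'
python3 to.py .5433 .3174 .205 117.4
```

```text
time: 44.98
tool_pos: [0.5764, 0.3281, 0.2675]
tcp_rot: [-0.729, 3.032, 0.008]
wrist_force: [0.3, 0.4, -0.5]
width: 0.003
grip_force: 0.0
t45.0 pos [0.5764 0.3281 0.2675] th 117.0 q [ 0.48  0.21  1.61 -0.    1.3  -1.56] F [ 0.3  0.4 -0.5] | TURN -0.006 SHIFT after turn [-0.0017  0.0058  0.0625] xaxis [-0.888 -0.46 ] zaxis [ 0.022  0.011 -1.   ]
time: 45.35
tool_pos: [0.5782, 0.3287, 0.2099]
tcp_rot: [-0.727, 3.029, 0.009]
wrist_force: [0.7, -0.5, -0.1]
width: 0.001
grip_force: 0.0
t45.4 pos [0.5782 0.3287 0.2099] th 117.0 q [ 0.48  0.24  1.67 -0.    1.2  -1.56] F [ 0.7 -0.5 -0.1] | TURN -0.007 SHIFT after turn [0.0363 0.006  0.004 ] xaxis [-0.887 -0.46 ] zaxis [ 0.024  0.012 -1.   ]
```

```bash
python3 jog.py '[[0.012,0,0,0],[0.012,0,0,0],[0.012,0,0.002,0],[0,0,0,0]]'
python3 jog.py '[[0.01,0,0.002,0],[0.01,0,0.004,0],[0,0,0,0]]'
python3 jog.py '[[0.01,0,0.006,0],[0.01,0,0.008,0],[0,0,0,0]]'
python3 jog.py '[[0.01,0,0.008,0],[0,0,0,0]]'
python3 rk.py 0 0 0 0
```

```text
time: 45.85
tool_pos: [0.5472, 0.3132, 0.2094]
tcp_rot: [-0.726, 3.024, 0.012]
wrist_force: [-1.0, 0.2, -0.1]
width: 0.002
grip_force: 0.0
time: 46.22
tool_pos: [0.529, 0.304, 0.2008]
tcp_rot: [-0.727, 3.027, 0.01]
wrist_force: [0.7, 0.0, -0.4]
width: -0.002
grip_force: 0.0
time: 46.6
tool_pos: [0.5113, 0.2949, 0.1856]
tcp_rot: [-0.727, 3.028, 0.01]
wrist_force: [0.8, 0.6, 0.4]
width: 0.005
grip_force: 0.0
time: 46.85
tool_pos: [0.5037, 0.2911, 0.1778]
tcp_rot: [-0.726, 3.026, 0.011]
wrist_force: [1.7, 1.0, -1.2]
width: 0.001
grip_force: 0.7
tcp rack [ 0.0002 -0.0052  0.1778]
t46.9 pos [0.5037 0.2911 0.1778] th 117.0 q [ 0.48  0.11  1.89 -0.    1.11 -1.56] F [ 1.7  1.  -1.2] | TURN -0.007 SHIFT after turn [0.003  0.0052 0.0897] xaxis [-0.887 -0.46 ] zaxis [ 0.028  0.014 -1.   ]
```

```bash
python3 jog.py '[[0.006,0,0.005,0],[0,0,0,0],[0,0,-0.04,0],[0,0,-0.04,0],[0,0,0,0]]'
python3 - <<'E'
from blobs import *
t=snap('top');s=snap('scene');p=np.load('rack.npy')
print(dark(t,100,185,210,275,th=60),dark(s,250,70,320,140,th=70,lo=15))
for k in (.3,.6,.9,1.2,1.6,2.1): print(k,proj('top',W(p,barpt(k))).round(1).tolist(),proj('scene',W(p,barpt(k))).round(1).tolist(),R.from_euler('z',0).apply(barpt(k)).round(4))
E
```

```text
time: 47.48
tool_pos: [0.4986, 0.2885, 0.2582]
tcp_rot: [-0.725, 3.018, 0.014]
wrist_force: [-0.2, 0.4, 0.7]
width: -0.002
grip_force: 0.0
[([148.5, 232.0], 89, np.float64(154.0), [23.3, 5.2]), ([183.7, 234.8], 100, np.float64(60.0), [17.7, 7.5]), ([163.5, 245.2], 105, np.float64(57.0), [17.4, 7.9])] [([283.5, 74.5], 62, np.float64(86.0), [12.1, 6.9]), ([283.6, 111.3], 42, np.float64(108.0), [10.8, 8.8]), ([295.3, 117.6], 35, np.float64(167.0), [14.9, 6.9]), ([302.6, 121.4], 16, np.float64(145.0), [7.8, 6.1])]
0.3 [[154.9, 237.2]] [[276.0, 108.3]] [-0.0302  0.      0.1427]
0.6 [[153.1, 236.6]] [[276.2, 102.9]] [-0.03   0.     0.164]
0.9 [[150.4, 234.1]] [[278.3, 97.8]] [-0.0235  0.      0.1842]
1.2 [[147.1, 230.0]] [[282.3, 93.4]] [-0.0114  0.      0.2016]
1.6 [[142.4, 222.5]] [[289.8, 89.5]] [0.0117 0.     0.2178]
2.1 [[137.2, 212.0]] [[300.9, 88.7]] [0.0464 0.     0.2235]
```

```bash
python3 jog.py '[[0.019,0.005,0,0],[0,0,0.03,0],[0,0,0.02,0],[0,0,0.015,0],[0,0,0,0]]'
python3 jog.py '[[0,0,0.015,0],[0,0,0.015,0],[0,0,0.012,0],[0,0,0,0]]'
python3 jog.py '[[0,0,0.008,0],[0,0,0.008,0],[0,0,0,0]]'
python3 rk.py 0 0 0 0
```

```text
time: 48.2
tool_pos: [0.4776, 0.2833, 0.185]
tcp_rot: [-0.727, 3.03, 0.009]
wrist_force: [0.4, -0.3, -0.2]
width: -0.004
grip_force: 0.0
time: 48.7
tool_pos: [0.48, 0.2846, 0.1444]
tcp_rot: [-0.727, 3.027, 0.01]
wrist_force: [-0.3, -0.2, -0.1]
width: 0.001
grip_force: 0.0
time: 49.08
tool_pos: [0.4805, 0.2848, 0.1293]
tcp_rot: [-0.727, 3.026, 0.011]
wrist_force: [-1.0, -0.4, 0.2]
width: -0.001
grip_force: 0.0
tcp rack [-2.320e-02 -1.000e-04  1.293e-01]
t49.1 pos [0.4805 0.2848 0.1293] th 117.0 q [ 0.49  0.11  1.98 -0.    1.02 -1.55] F [-1.  -0.4  0.2] | TURN -0.007 SHIFT after turn [-0.022   0.0001  0.0419] xaxis [-0.887 -0.46 ] zaxis [ 0.027  0.014 -1.   ]
```

Run:
```python
from blobs import *
t=snap('top');s=snap('scene');p=np.load('rack.npy')
print(dark(t,100,185,210,275,th=60),'\n',dark(s,250,70,320,140,th=70,lo=15))
# bright bar: sample along bar line at right part y=-.09 for each k, top view minus the hung picture
h=cv2.imread('hung_top.png'); hs=cv2.imread('hung_scene.png')
for k in np.arange(0,2.2,.1):
    P=W(p,np.array([barpt(k,y) for y in np.r_[np.linspace(-.11,-.04,30)]]))
    a=[];
    for cam,im in(('top',t),('scene',s)):
        q=proj(cam,P).astype(np.float32); v=cv2.remap(im,q[None,:,0],q[None,:,1],cv2.INTER_LINEAR)[0].astype(float).mean(); a.append(round(v,0))
    print(round(k,1),a,end=' ')
```

```text
[([183.7, 234.8], 100, np.float64(60.0), [17.7, 7.5]), ([163.5, 245.3], 107, np.float64(58.0), [17.4, 8.0]), ([139.4, 252.5], 27, np.float64(71.0), [9.4, 4.0]), ([103.3, 263.9], 125, np.float64(80.0), [25.5, 6.6]), ([149.4, 266.5], 192, np.float64(-139.0), [22.4, 11.7]), ([136.9, 272.8], 33, np.float64(168.0), [12.0, 4.5])] 
 []
0.0 [np.float64(107.0), np.float64(85.0)] 0.1 [np.float64(105.0), np.float64(85.0)] 0.2 [np.float64(103.0), np.float64(71.0)] 0.3 [np.float64(103.0), np.float64(54.0)] 0.4 [np.float64(105.0), np.float64(42.0)] 0.5 [np.float64(105.0), np.float64(40.0)] 0.6 [np.float64(96.0), np.float64(40.0)] 0.7 [np.float64(81.0), np.float64(40.0)] 0.8 [np.float64(73.0), np.float64(35.0)] 0.9 [np.float64(73.0), np.float64(26.0)] 1.0 [np.float64(78.0), np.float64(19.0)] 1.1 [np.float64(73.0), np.float64(23.0)] 1.2 [np.float64(74.0), np.float64(49.0)] 1.3 [np.float64(82.0), np.float64(81.0)] 1.4 [np.float64(82.0), np.float64(96.0)] 1.5 [np.float64(82.0), np.float64(95.0)] 1.6 [np.float64(82.0), np.float64(79.0)] 1.7 [np.float64(82.0), np.float64(62.0)] 1.8 [np.float64(82.0), np.float64(60.0)] 1.9 [np.float64(82.0), np.float64(62.0)] 2.0 [np.float64(82.0), np.float64(65.0)] 2.1 [np.float64(83.0), np.float64(66.0)]
```

```bash
python3 jog.py '[[0,0,0.003,0],[0,0,0,0]]' | grep -E "pos|force:"
python3 jog.py '[[0,0,0.003,0],[0,0,0,0]]'| grep -E "pos|force:"
python3 jog.py '[[0,0,0.003,0],[0,0,0,0]]'| grep -E "pos|force:"
python3 rk.py 0 0 0 0
```

```text
tool_pos: [0.4816, 0.2854, 0.1275]
wrist_force: [0.5, 0.4, 1.5]
grip_force: 0.5
tool_pos: [0.4818, 0.2855, 0.127]
wrist_force: [-5.5, -2.4, 14.3]
grip_force: 7.7
tool_pos: [0.482, 0.2856, 0.1266]
wrist_force: [-11.1, -6.5, 29.6]
grip_force: 14.9
tcp rack [-0.0216 -0.      0.1266]
t49.9 pos [0.482  0.2856 0.1266] th 117.0 q [ 0.49  0.12  1.98 -0.    1.01 -1.55] F [-11.1  -6.5  29.6] | TURN -0.007 SHIFT after turn [-0.0203  0.      0.0393] xaxis [-0.887 -0.46 ] zaxis [ 0.029  0.015 -0.999]
```

```bash
python3 jog.py '[[0,0,-0.03,0],[0,0,-0.05,0],[0,0,-0.05,0],[0,-0.06,0,0],[0,-0.06,0,0]]' 0 40 >/dev/null
python3 jog.py '[[0,-0.06,0,0],[0,-0.06,0,0],[0,-0.06,0,0],[0,-0.06,0,0],[0,0,0,0]]'
python3 - <<'E'
from blobs import *
t=snap('top');s=snap('scene');p=np.load('rack.npy')
print(dark(t,125,215,210,275,th=60),'\n',dark(s,255,80,300,160,th=80,lo=12))
for k in np.arange(0,.5,.06):
    print(round(k,2),proj('top',W(p,barpt(k))).round(1).tolist(),proj('scene',W(p,barpt(k))).round(1).tolist(),end=' ')
    for rng in ((-.11,-.035),(.035,.11)):
        a=[]
        for cam,im in(('top',t),('scene',s)):
            P=W(p,np.array([barpt(k,y) for y in np.linspace(*rng,40)])); q=proj(cam,P).astype(np.float32)
            a.append(round(float(cv2.remap(im,q[None,:,0],q[None,:,1],cv2.INTER_LINEAR)[0].mean())))
        print(a,end=' ')
    print()
E
python3 to.py .6075 -.0865 .2 90
```

```text
time: 51.18
tool_pos: [0.6422, -0.0413, 0.2503]
tcp_rot: [-0.719, 3.027, 0.01]
wrist_force: [-0.1, -0.2, -0.7]
width: 0.003
grip_force: 0.0
[([183.7, 235.0], 98, np.float64(59.0), [17.5, 7.4]), ([155.6, 236.2], 77, np.float64(153.0), [21.5, 4.9]), ([163.4, 245.2], 96, np.float64(58.0), [17.7, 7.1]), ([143.2, 255.2], 105, np.float64(55.0), [17.8, 7.8])] 
 []
0.0 [[155.8, 236.1]] [[277.7, 113.5]] [116, 89] [114, 100] 
0.06 [[155.7, 236.4]] [[277.2, 112.5]] [114, 88] [111, 103] 
0.12 [[155.6, 236.7]] [[276.8, 111.5]] [112, 80] [108, 109] 
0.18 [[155.4, 237.0]] [[276.4, 110.4]] [110, 67] [105, 116] 
0.24 [[155.2, 237.1]] [[276.2, 109.4]] [109, 52] [104, 123] 
0.3 [[154.9, 237.2]] [[276.0, 108.3]] [109, 40] [105, 128] 
0.36 [[154.6, 237.2]] [[275.8, 107.2]] [111, 31] [108, 131] 
0.42 [[154.3, 237.2]] [[275.8, 106.1]] [112, 26] [111, 133] 
0.48 [[153.9, 237.1]] [[275.9, 105.0]] [113, 23] [115, 135] 
t51.3 pos [ 0.6408 -0.0377  0.2504] th 116.9 q [-0.11  0.17  1.68  0.02  1.27 -2.15] F [-0.3  0.3  0.3] | TURN 0.470 SHIFT after turn [ 0.0349 -0.0489  0.0493] xaxis [-1.  0.] zaxis [ 0.027  0.015 -1.   ]
```

The keeper is shut: the sleeve at top (155.6,236.2) matches 0 rad, and all three handles are in place. Now the bottles, gripped by their caps, starting with bottle 2 to the far mark.

```bash
python3 jog.py '[[0,0,0,0.16],[0,0,0,0.16],[0,0,0,0.15],[0.011,-0.048,0,0],[0.011,-0.048,0,0]]' 0.65 40 >/dev/null
python3 jog.py '[[0,-0.048,0.04,0],[0,0,0.05,0],[0,0,0,0],[0,0,0,0]]'
python3 to.py .6184 -.1816 .062 90
```

```text
time: 52.4
tool_pos: [0.6228, -0.1786, 0.1601]
tcp_rot: [-0.005, 3.112, 0.022]
wrist_force: [-0.0, 1.3, 0.7]
width: 0.649
grip_force: 0.0
t52.4 pos [ 0.6228 -0.1786  0.1601] th 90.2 q [-0.33  0.25  1.76  0.03  1.11 -1.92] F [-0.   1.3  0.7] | TURN 0.003 SHIFT after turn [ 0.0073 -0.0044  0.0979] xaxis [-1.  0.] zaxis [ 0.03   0.014 -0.999]
```

```bash
python3 jog.py '[[0.007,-0.004,0.03,0],[0,0,0.04,0],[0,0,0.026,0],[0,0,0,0],[0,0,0,0]]'
python3 to.py .6184 -.1816 .062 90
python3 jog.py '[[0,0,0,0],[0,0,0,0],[0,0,0,0],[0,0,0,0]]' 0 40
python3 jog.py '[[0,0,-0.03,0],[0,0,-0.05,0],[0,0,-0.04,0],[0,0,0,0]]'
python3 to.py .5187 -.4089 .18 90
```

```text
time: 53.02
tool_pos: [0.6201, -0.1827, 0.0655]
tcp_rot: [-0.004, 3.109, 0.02]
wrist_force: [0.0, -0.8, 0.7]
width: 0.653
grip_force: 0.0
t53.0 pos [ 0.6201 -0.1827  0.0655] th 90.1 q [-0.34  0.34  1.83  0.03  0.94 -1.93] F [ 0.  -0.8  0.7] | TURN 0.003 SHIFT after turn [0.0018 0.001  0.0034] xaxis [-0.999  0.   ] zaxis [ 0.033  0.013 -0.999]
time: 53.52
tool_pos: [0.6195, -0.1832, 0.0649]
tcp_rot: [-0.002, 3.109, 0.021]
wrist_force: [-0.3, 0.4, 6.5]
width: 0.334
grip_force: 39.2
time: 54.02
tool_pos: [0.6174, -0.1856, 0.1878]
tcp_rot: [-0.002, 3.104, 0.017]
wrist_force: [0.8, -1.2, -1.4]
width: 0.329
grip_force: 39.9
t54.0 pos [ 0.6174 -0.1856  0.1878] th 90.1 q [-0.34  0.22  1.75  0.03  1.15 -1.93] F [ 0.8 -1.2 -1.4] | TURN 0.001 SHIFT after turn [ 0.0988 -0.2234  0.0016] xaxis [-0.999  0.   ] zaxis [ 0.037  0.011 -0.999]
```

```bash
python3 jog.py '[[0.02,-0.045,0,0],[0.02,-0.045,0,0],[0.02,-0.045,0,0],[0.02,-0.045,0,0],[0.018,-0.043,0,0]]' >/dev/null
python3 jog.py '[[0,0,0.04,0],[0,0,0.03,0],[0,0,0,0],[0,0,0,0]]'
python3 to.py .5197 -.4089 .069 90
```

```text
time: 55.15
tool_pos: [0.5189, -0.4064, 0.1064]
tcp_rot: [-0.002, 3.113, 0.023]
wrist_force: [-0.3, 0.1, -0.1]
width: 0.329
grip_force: 40.0
t55.1 pos [ 0.5189 -0.4064  0.1064] th 90.1 q [-0.72  0.33  1.77  0.03  1.04 -2.31] F [-0.3  0.1 -0.1] | TURN 0.002 SHIFT after turn [ 0.0002 -0.003   0.0374] xaxis [-1.  0.] zaxis [ 0.028  0.014 -0.999]
```

```bash
python3 jog.py '[[0,-0.002,0.017,0],[0,0,0.014,0],[0,0,0,0]]'
python3 to.py .5197 -.4089 .069 90
python3 jog.py '[[0,0,0.002,0],[0,0,0.002,0],[0,0,0.002,0],[0,0,0,0]]'
```

```text
time: 55.52
tool_pos: [0.5185, -0.4068, 0.0731]
tcp_rot: [-0.002, 3.116, 0.026]
wrist_force: [0.0, 0.4, -1.2]
width: 0.335
grip_force: 40.0
t55.5 pos [ 0.5185 -0.4068  0.0731] th 90.1 q [-0.72  0.36  1.79  0.04  0.99 -2.31] F [ 0.   0.4 -1.2] | TURN 0.002 SHIFT after turn [-0.0011 -0.0022  0.0041] xaxis [-1.  0.] zaxis [ 0.026  0.017 -1.   ]
time: 56.02
tool_pos: [0.5197, -0.4079, 0.0693]
tcp_rot: [-0.002, 3.113, 0.023]
wrist_force: [-0.3, 0.3, -0.5]
width: 0.329
grip_force: 40.0
```

```bash
python3 jog.py '[[0,0,0.002,0],[0,0,0,0]]'
python3 jog.py '[[0,0,0,0],[0,0,0,0],[0,0,0,0]]' 0.6 40
python3 jog.py '[[0,0,-0.03,0],[0,0,-0.05,0],[0,0,-0.04,0],[0,0,0,0]]'
python3 to.py .6068 -.0872 .16 90
```

```text
time: 56.28
tool_pos: [0.5202, -0.4082, 0.068]
tcp_rot: [-0.002, 3.112, 0.021]
wrist_force: [-1.2, 0.1, 2.2]
width: 0.336
grip_force: 40.4
time: 56.65
tool_pos: [0.5198, -0.4078, 0.0671]
tcp_rot: [-0.002, 3.113, 0.023]
wrist_force: [0.0, 0.6, 0.5]
width: 0.596
grip_force: 0.0
time: 57.15
tool_pos: [0.5188, -0.4118, 0.1927]
tcp_rot: [-0.002, 3.106, 0.013]
wrist_force: [0.6, 0.3, -0.3]
width: 0.602
grip_force: 0.0
t57.1 pos [ 0.5188 -0.4118  0.1927] th 90.1 q [-0.72  0.25  1.69  0.03  1.18 -2.31] F [ 0.6  0.3 -0.3] | TURN 0.001 SHIFT after turn [-0.0867  0.3243  0.0384] xaxis [-0.999  0.   ] zaxis [ 0.036  0.008 -0.999]
```

```bash
python3 jog.py '[[-0.015,0.054,0,0],[-0.015,0.054,0,0],[-0.015,0.054,0,0],[-0.015,0.054,0,0],[-0.015,0.054,0,0]]' >/dev/null
python3 jog.py '[[-0.012,0.054,0,0],[0,0,0.03,0],[0,0,0.03,0],[0,0,0,0],[0,0,0,0]]'
python3 to.py .6068 -.0872 .065 90
```

```text
time: 58.4
tool_pos: [0.6047, -0.0848, 0.1345]
tcp_rot: [-0.002, 3.113, 0.023]
wrist_force: [0.1, 0.1, 1.2]
width: 0.599
grip_force: 0.0
t58.4 pos [ 0.6047 -0.0848  0.1345] th 90.1 q [-0.19  0.2   1.86  0.02  1.05 -1.77] F [0.1 0.1 1.2] | TURN 0.001 SHIFT after turn [-0.0002 -0.0034  0.0695] xaxis [-1.  0.] zaxis [ 0.028  0.015 -0.999]
```

```bash
python3 jog.py '[[0,-0.003,0.03,0],[0,0,0.027,0],[0,0,0.012,0],[0,0,0,0],[0,0,0,0]]'
python3 to.py .6068 -.0872 .065 90
python3 jog.py '[[0,0,0,0],[0,0,0,0],[0,0,0,0],[0,0,0,0]]' 0 40
python3 jog.py '[[0,0,-0.03,0],[0,0,-0.05,0],[0,0,-0.04,0],[0,0,0,0]]'
python3 to.py .4840 -.3364 .18 90
```

```text
time: 59.02
tool_pos: [0.6079, -0.087, 0.067]
tcp_rot: [-0.002, 3.11, 0.022]
wrist_force: [-0.2, 0.7, -0.9]
width: 0.597
grip_force: 0.0
t59.0 pos [ 0.6079 -0.087   0.067 ] th 90.1 q [-0.19  0.28  1.91  0.02  0.93 -1.78] F [-0.2  0.7 -0.9] | TURN 0.001 SHIFT after turn [ 0.0011 -0.0002  0.002 ] xaxis [-1.  0.] zaxis [ 0.031  0.014 -0.999]
time: 59.52
tool_pos: [0.6078, -0.087, 0.0669]
tcp_rot: [-0.002, 3.11, 0.021]
wrist_force: [0.1, -0.1, 5.3]
width: 0.332
grip_force: 39.5
time: 60.02
tool_pos: [0.6059, -0.0889, 0.1899]
tcp_rot: [-0.002, 3.105, 0.02]
wrist_force: [0.5, 0.1, -0.6]
width: 0.331
grip_force: 39.8
t60.0 pos [ 0.6059 -0.0889  0.1899] th 90.1 q [-0.2   0.15  1.81  0.02  1.14 -1.78] F [ 0.5  0.1 -0.6] | TURN 0.002 SHIFT after turn [ 0.122  -0.2476  0.0023] xaxis [-0.999  0.   ] zaxis [ 0.036  0.013 -0.999]
```

```bash
python3 jog.py '[[0.025,-0.05,0,0],[0.025,-0.05,0,0],[0.025,-0.05,0,0],[0.025,-0.05,0,0],[0.022,-0.047,0,0]]' >/dev/null
python3 jog.py '[[0,0,0.04,0],[0,0,0.03,0],[0,0,0,0],[0,0,0,0]]'
python3 to.py .4840 -.3364 .070 90
```

```text
time: 61.15
tool_pos: [0.4837, -0.3343, 0.1083]
tcp_rot: [-0.002, 3.113, 0.023]
wrist_force: [0.8, 0.5, 0.2]
width: 0.33
grip_force: 39.9
t61.1 pos [ 0.4837 -0.3343  0.1083] th 90.1 q [-0.66  0.2   1.92  0.03  1.01 -2.25] F [0.8 0.5 0.2] | TURN 0.002 SHIFT after turn [ 0.0007 -0.0027  0.0383] xaxis [-1.  0.] zaxis [ 0.028  0.015 -0.999]
```

```bash
python3 jog.py '[[0,-0.002,0.017,0],[0,0,0.014,0],[0,0,0.004,0],[0,0,0.003,0],[0,0,0,0]]'
python3 to.py .4840 -.3364 .070 90
python3 jog.py '[[0,0,0.002,0],[0,0,0,0]]'
```

```text
time: 61.78
tool_pos: [0.4849, -0.3361, 0.0705]
tcp_rot: [-0.002, 3.113, 0.022]
wrist_force: [0.4, -0.5, -0.1]
width: 0.329
grip_force: 39.9
t61.8 pos [ 0.4849 -0.3361  0.0705] th 90.1 q [-0.67  0.25  1.95  0.04  0.94 -2.26] F [ 0.4 -0.5 -0.1] | TURN 0.001 SHIFT after turn [ 0.001  -0.0003  0.0005] xaxis [-1.  0.] zaxis [ 0.029  0.014 -0.999]
time: 62.02
tool_pos: [0.4857, -0.3366, 0.0699]
tcp_rot: [-0.002, 3.111, 0.021]
wrist_force: [-0.6, 0.5, 4.4]
width: 0.331
grip_force: 40.3
```

```bash
python3 jog.py '[[0,0,0,0],[0,0,0,0],[0,0,0,0]]' 0.6 40
python3 jog.py '[[0,0,-0.03,0],[0,0,-0.05,0],[0,0,-0.04,0],[0,0.05,0,0],[0,0.05,0,0]]'
python3 jog.py '[[0.008,0.05,0,0],[0.008,0.012,0.03,0],[0,0,0.03,0],[0,0,0,0],[0,0,0,0]]'
python3 to.py .4686 -.173 .066 90
```

```text
time: 62.4
tool_pos: [0.4846, -0.3359, 0.0681]
tcp_rot: [-0.002, 3.113, 0.023]
wrist_force: [-0.2, 0.1, 0.1]
width: 0.603
grip_force: 0.0
time: 63.02
tool_pos: [0.4815, -0.2373, 0.1906]
tcp_rot: [0.001, 3.111, 0.021]
wrist_force: [0.7, 1.2, -0.6]
width: 0.601
grip_force: 0.0
time: 63.65
tool_pos: [0.4674, -0.1752, 0.131]
tcp_rot: [-0.002, 3.112, 0.022]
wrist_force: [0.8, 0.6, 0.0]
width: 0.6
grip_force: 0.0
t63.6 pos [ 0.4674 -0.1752  0.131 ] th 90.1 q [-0.43  0.    2.09  0.03  1.02 -2.01] F [0.8 0.6 0. ] | TURN 0.001 SHIFT after turn [0.0007 0.0013 0.0651] xaxis [-1.  0.] zaxis [ 0.029  0.014 -0.999]
```

```bash
python3 jog.py '[[0,0.001,0.03,0],[0,0,0.025,0],[0,0,0.01,0],[0,0,0,0],[0,0,0,0]]'
python3 to.py .4686 -.173 .066 90
python3 jog.py '[[0,0,0,0],[0,0,0,0],[0,0,0,0],[0,0,0,0]]' 0 40
python3 jog.py '[[0,0,-0.03,0],[0,0,-0.03,0],[0.01,-0.045,0,0],[0.01,-0.046,0,0],[0,0,0,0]]'
python3 to.py .4485 -.2642 .11 90
```

```text
time: 64.28
tool_pos: [0.4698, -0.1735, 0.0666]
tcp_rot: [-0.002, 3.111, 0.021]
wrist_force: [0.6, 0.9, -0.1]
width: 0.599
grip_force: 0.0
t64.3 pos [ 0.4698 -0.1735  0.0666] th 90.1 q [-0.42  0.09  2.14  0.03  0.89 -2.01] F [ 0.6  0.9 -0.1] | TURN 0.001 SHIFT after turn [0.0012 0.0005 0.0006] xaxis [-1.  0.] zaxis [ 0.031  0.013 -0.999]
time: 64.78
tool_pos: [0.4699, -0.1735, 0.0665]
tcp_rot: [-0.002, 3.111, 0.021]
wrist_force: [0.6, -1.8, 6.2]
width: 0.332
grip_force: 39.2
time: 65.4
tool_pos: [0.4463, -0.2669, 0.1231]
tcp_rot: [0.003, 3.113, 0.022]
wrist_force: [0.4, 1.1, -0.4]
width: 0.331
grip_force: 39.8
t65.4 pos [ 0.4463 -0.2669  0.1231] th 89.9 q [-0.61  0.06  2.05  0.03  1.02 -2.19] F [ 0.4  1.1 -0.4] | TURN -0.002 SHIFT after turn [-0.0019  0.0026  0.0132] xaxis [-1.  0.] zaxis [ 0.028  0.014 -1.   ]
```

```bash
python3 jog.py '[[-0.001,0.002,0.02,0],[0,0,0.02,0],[0,0,0.008,0],[0,0,0.004,0],[0,0,0,0]]'
python3 to.py .449 -.2642 .0695 90
```

```text
time: 66.03
tool_pos: [0.4498, -0.2617, 0.0715]
tcp_rot: [-0.003, 3.113, 0.023]
wrist_force: [-0.7, 0.2, 0.2]
width: 0.331
grip_force: 39.8
t66.0 pos [ 0.4498 -0.2617  0.0715] th 90.1 q [-0.59  0.12  2.09  0.04  0.91 -2.19] F [-0.7  0.2  0.2] | TURN 0.002 SHIFT after turn [ 0.0008 -0.0025  0.002 ] xaxis [-1.  0.] zaxis [ 0.029  0.015 -0.999]
```

```bash
python3 jog.py '[[0,-0.002,0.0015,0],[0,0,0.0015,0],[0,0,0,0]]'
python3 jog.py '[[0,0,0,0],[0,0,0,0],[0,0,0,0]]' 0.6 40
python3 jog.py '[[0,0,-0.03,0],[0,0,-0.05,0],[0,0,-0.06,0],[0,0,-0.06,0],[0,0.06,0,0]]'
python3 jog.py '[[0,0.06,0,0],[0,0.06,0,0],[0,0.06,0,0],[0,0.06,0,0],[0,0,0,0]]'
python3 - <<'E'
from blobs import *
t=snap('top');s=snap('scene');p=np.load('rack.npy')
print(dark(t,125,215,210,275,th=60))
# white caps on the mat: brightest discs near the expected cap tops
for nm,m in(('near',(.448,-.2642)),('mid',(.4835,-.3364)),('far',(.5187,-.4089))):
    q=proj('top',[m[0],m[1],.078])[0]; qs=proj('scene',[m[0],m[1],.078])[0]; r=[]
    for im,c in((t,q),(s,qs)):
        x,y=map(int,c.round()); g=im[y-9:y+10,x-9:x+10].astype(float).mean(2); th=np.percentile(g,80); ys,xs=np.where(g>th); r.append((round(xs.mean()+x-9-c[0],1),round(ys.mean()+y-9-c[1],1),round(g.max())))
    print(nm,q.round(1),qs.round(1),'offset px top',r[0],'scene',r[1])
h=lambda a,b:[round(float(np.abs(a[y0:y1,x0:x1].astype(float)-b[y0:y1,x0:x1]).mean()),1) for x0,y0,x1,y1 in((190,140,225,180),(270,150,295,180))]
t0=cv2.resize(cv2.imread('pics/top0.png'),(512,384),interpolation=cv2.INTER_AREA)
print('beaker/jar change',h(t,t0))
E
```

```text
time: 66.4
tool_pos: [0.4506, -0.2647, 0.0695]
tcp_rot: [-0.002, 3.111, 0.02]
wrist_force: [-0.3, -0.1, 4.7]
width: 0.336
grip_force: 40.2
time: 66.78
tool_pos: [0.4494, -0.2638, 0.0681]
tcp_rot: [-0.002, 3.113, 0.023]
wrist_force: [0.1, -0.3, -0.2]
width: 0.601
grip_force: 0.0
time: 67.4
tool_pos: [0.4473, -0.2106, 0.276]
tcp_rot: [0.006, 3.102, 0.012]
wrist_force: [0.0, 1.4, 0.2]
width: 0.602
grip_force: 0.0
time: 68.03
tool_pos: [0.4429, 0.037, 0.2725]
tcp_rot: [-0.013, 3.113, 0.024]
wrist_force: [-0.5, -1.4, -0.6]
width: 0.603
grip_force: 0.0
[([180.7, 236.8], 65, np.float64(87.0), [27.7, 4.6]), ([155.5, 236.2], 88, np.float64(153.0), [22.1, 5.5]), ([163.5, 245.2], 108, np.float64(59.0), [17.5, 8.1]), ([143.4, 255.1], 112, np.float64(56.0), [17.8, 8.3]), ([192.0, 271.4], 31, np.float64(95.0), [7.3, 5.7])]
near [325.8 247.1] [157.1 223.1] offset px top (np.float64(-0.3), np.float64(0.6), 190) scene (np.float64(-1.2), np.float64(-0.0), 160)
mid [347.2 236.2] [147.7 246.7] offset px top (np.float64(-1.6), np.float64(0.2), 190) scene (np.float64(-0.8), np.float64(0.7), 159)
far [368.3 225.4] [137.3 272.5] offset px top (np.float64(-2.4), np.float64(0.4), 190) scene (np.float64(0.2), np.float64(0.4), 159)
beaker/jar change [5.1, 4.8]
```

```bash
python3 jog.py '[[0,-0.05,0,0],[0,-0.05,0,0],[0,0,0,0],[0,0,0,0]]' >/dev/null
python3 - <<'E'
from blobs import *
t=snap('top'); print(dark(t,125,215,210,275,th=60))
print(bot.finish_job())
E
```

```text
[([183.5, 234.8], 104, np.float64(60.0), [17.7, 7.8]), ([155.5, 236.2], 88, np.float64(153.0), [22.1, 5.5]), ([163.5, 245.2], 108, np.float64(59.0), [17.5, 8.1]), ([143.3, 255.1], 110, np.float64(57.0), [17.9, 8.1])]
the job is handed in; nothing more can be done
None
```

Job handed in at about 69 s: three spanners hang on their own pegs behind the shut keeper and three bottles stand on the ring marks, confirmed by my last camera and arm readings. No verdict came back, and I only roughly checked that the beaker and jar had not moved.

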